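# Zero the grinder dial at burr touch

## Robot

A 6-joint arm with a two-finger parallel gripper is mounted at the origin on a cart in front of the work surface, level with it; the furniture and walls round the work are solid. World frame = base frame: x ahead of the robot, y to its left, z up, the work surface at z = 0. Lengths are in m, angles in rad, forces in N, time in s.
With the tool pointing down it reaches from about 0.3 to 0.75 m from the base axis. Payload 8.5 kg.
Tool frame: the origin (TCP) lies on the centre line of the jaws, within the pads' length; the fingertips stand 14 mm ahead of it and the grasp point (between the pads) lies 5 mm behind it; z points along the fingers, y is the direction in which the jaws open and shut (so a half turn about z gives the same grasp; the last joint's range is limited). The gripper opens to 85 mm and grips with 20 to 120 N. Pads are 22 mm wide; open, the fingers measure 114 mm over their backs; the gripper's body (76 mm by 85 mm) begins 54 mm behind the grasp point. The pads swing forward as they close: fully open they stand 13 mm farther back than shut.
Start: joints at [0.917, 0.381, 1.297, -0, 1.464, -0.215], TCP at [0.234, 0.498, 0.245] pointing down, gripper open.
Joint ranges: [-3.11, 3.11], [-0.89, 2.33], [0.22, 2.48], [-1.42, 4.56], [0.17, 2.85], [-2.88, 2.88]. Speed limits (rad/s): [2.39, 2.39, 3.14, 3.14, 3.14, 3.14].

## Interface

Orientations are given as a rotation vector (axis times angle).
In Python, from bench import ctrl gives the robot as it stands.
- The arm moves only by the tool drive_tool, never from a script. Its argument "deltas" is a list of rows, each an object of numbers: "tx", "ty", "tz": the shift along the tool's x, y, z in m; "turn": the turn about the tool's z in rad. A call has exactly 8 rows; each row shifts and turns the pose as measured when the row begins, along the tool's axes as they then stand; what a row does not reach is not made up. A row lasts 1/10 s, in which the tool goes at most 50 mm and 8.59 degrees, less where a joint would pass 70% of its speed; a pose out of reach is approached as far as the arm can. A call with a gripper value outside its range is refused whole. "hand" is the closure in counts, from 0 (fully open) to 255 (shut), set as the call begins (left out, the last holds). The fingers move at their own pace and stop on an object; "newtons" is the grip in N (left out, the last holds). Time passes only in rows, so rows that do not move let the fingers close, or fill a call up. It gives the time, the measured TCP pose, the force and the opening at its end, in the units of the state.
- ctrl.state(): the state, without advancing time (a new reading comes with each control period).
- ctrl.camera(name): name is "side" or "top"; returns a dict with "image" (420x560x3 uint8, red, green, blue), "range_z" (420x560 float32, m along the optical axis (not along the pixel's ray), 0 where there is no reading), "fx", "fy", "cx", "cy" (pixels), "k1" (the pictures are not rectified: a ray, as slopes to the right and down, at radius r is drawn at 1 + k1 r^2 times it, then the intrinsics apply), "world_from_camera" (4x4, takes a point from camera to world coordinates). Camera axes: x right, y down, z forward; pixel columns grow to the right and rows downward; lengths in m; the calibration is good to about 2 mm. A picture is of the moment at which its call begins.
- ctrl.finish_job(): hands the job in, once; it reports no verdict.
Trained networks look in the newest picture that a camera, given by its name, has taken for a name from the list of things; names that differ only in an ending like _2 or _b are one class to them, and where a whole thing is asked for, a point or a joint stands for the part that bears it (a point fixed in the world has none). Each returns a list of dicts, best first, with "confidence" (0 to 1); they miss things now and then, are a little off and sometimes report something else, mostly with a low value. They report only what shows in the picture. A call takes as long as a camera call.
- ctrl.silhouettes(thing, camera): "region" (420x560 bool, what is visible of it) and "box" ([left, top, width, height] in pixels, round what is visible of it).
- ctrl.spot_point(thing, camera): "centre" ([column, row] in pixels: a listed point, or the origin of a listed thing).
The state is a dict: "clock": time; "joint_positions": joint angles; "qd": joint speeds; "tau": joint torques, N m; "eef_pos": TCP position; "tool_rot": TCP orientation; "wrist_force": force on the tool from outside, world axes, zero at the start; "ft_torque": the same for the moment, N m; "opening": finger opening in m.
Only numpy, scipy, OpenCV 4.12 (cv2) and the standard library are available. Lean on these libraries where they do the work, as an engineer would, in place of code of your own. Each camera call takes 0.05 s, during which the arm holds its last target.

## Task

This small coffee grinder has just been put back together after cleaning and its dial needs zeroing. Turn the adjusting collar clockwise by its black handle until you feel the burrs just touch, gently and without jamming them, and leave it there. Then, with the burrs still touching, turn the knurled dial ring above the collar by its rim until its long zero line faces the fixed pointer, and let go; leave the brush, the bean jar and the milk jug where they are.

Things in the scene. Friction and masses are not known exactly. Their poses are not given: they have to be found in the camera images.
- compact_grinder: compact grey grinder without hopper, fixed to the counter: foot plate 205 x 125 x 19 mm (68 mm behind the axis to 138 mm in front), round column 120 mm across, on it burr chamber, collar and dial ring, top at 194 mm. Origin: on the counter, on the vertical axis about which collar and ring turn; x points away from spout and pointer, z up.
- ring_axis (a point): the point on the turning axis at the height of the dial ring's top (194 mm). The throat inside the ring is open, 76 mm across, free down to 145 mm above the counter, so a finger can go in.
- collar: adjusting collar: steel disc 129 mm across, 150 to 168 mm above the counter, right under the dial ring, with one radial handle. Origin on the turning axis at its underside; x along the handle. Turning it clockwise (seen from above) closes the burrs; it carries the dial ring with it. It turns stiffly (about 3 N at the handle's middle) and stays where it is left.
- handle_mid (a point): middle of the handle's top face, 97 mm from the axis, 168 mm above the counter. Handle: black bar 12 mm wide, 18 mm tall, radially 74 to 120 mm from the axis, free below and beside. After first touch of the burrs the force here climbs about 1 N per mm: a rise of 2 to 5 N is a proper touch, over 10 N in all jams the burrs. Pressed harder than light, the collar springs back but still touches.
- lower_burr: toothed steel lower burr at the bottom of the throat (70 mm across); it does not turn. Origin on the turning axis, 128 mm above the counter. Its pose does not tell where the burrs meet: that is unmarked and differs each time. The handle has 0.35 to 1.25 rad to go from its start and then points roughly to the grinder's right (its -y).
- dial_ring: knurled aluminium dial ring on the collar: outside 96 mm, inside 76 mm (wall 10 mm), 24 mm tall, 170 to 194 mm above the counter. Origin on the turning axis at its underside; x points to its zero line. Turns on the collar either way, with about 3 N at the rim, stays where it is left and does not shift the collar.
- zero_line (a point): outer top end of the zero line, the one long black line (4 mm wide) across the ring's top and down its outside; 48 mm from the axis, 194 mm above the counter. The other marks are short and thin. It goes round with ring and collar. When the burrs meet it lies 0.35 to 1.45 rad counter-clockwise (seen from above) of the pointer.
- pointer_tip (a point): tip of the fixed dark steel pointer at the grinder's front (spout side), 51 mm from the axis, 190 mm above the counter. Its bracket, 20 mm wide, stands 51 to 75 mm from the axis and is 190 mm tall.
- grinder_brush: wooden counter brush 54 x 170 x 14 mm lying to the right of the grinder; leave it alone. Origin under its middle.
- bean_jar: glass jar of beans, 81 mm across, 163 mm tall; leave it alone. Origin at the centre of its underside.
- milk_jug: steel milk jug 125 x 84 x 112 mm; leave it alone. Origin at the centre of its underside.

How it is judged:
By the outcome, as a careful person would: the job done as asked, in the order asked, and still so for the second after the job is handed in, with the robot touching nothing.
It also fails if it takes over 69 s, if anything falls off the work surface, if the arm or the gripper's body presses on something with over 40 N, if the wrist force passes 120 N, or if a joint passes its speed limit or range.

## Working session

There is one attempt and no reset: what is moved stays moved. The work goes in short steps, Python scripts to look and compute and a tool call to move; the robot and the scene stay as the last step left them, time stands still between calls to the robot, and variables do not carry over. Pictures are saved under pics/ and viewed, and the job is handed in when it is done.

Besides the shell and the picture viewer there is one more tool, called after "Request:" as name(argument=value, ...) on one line, values as JSON. drive_tool: Moves the arm, as the interface text tells. Its arguments: {"type":"object","properties":{"deltas":{"type":"array","items":{"type":"object","properties":{"tx":{"type":"number"},"ty":{"type":"number"},"tz":{"type":"number"},"turn":{"type":"number"}}}},"hand":{"type":"number"},"newtons":{"type":"number"}},"required":["deltas"]}

```bash
ls; mkdir -p pics; cat > h.py <<'E'
from bench import ctrl
import numpy as np, cv2
def save(c,n):
    cv2.imwrite('pics/'+n+'.png',cv2.cvtColor(c['image'],cv2.COLOR_RGB2BGR))
def undist(c,u,v):
    xd=(u-c['cx'])/c['fx'];yd=(v-c['cy'])/c['fy'];x,y=xd,yd
    for _ in range(20):
        s=1+c['k1']*(x*x+y*y);x,y=xd/s,yd/s
    return x,y
def at_z(c,u,v,z):
    x,y=undist(c,u,v);T=np.array(c['world_from_camera']);d=T[:3,:3]@np.array([x,y,1]);o=T[:3,3]
    return o+d*(z-o[2])/d[2]
def at_depth(c,u,v):
    x,y=undist(c,u,v);T=np.array(c['world_from_camera']);r=c['range_z'][int(round(v)),int(round(u))]
    return T[:3,:3]@(np.array([x,y,1])*r)+T[:3,3]
def proj(c,p):
    T=np.array(c['world_from_camera']);q=T[:3,:3].T@(np.array(p)-T[:3,3]);x,y=q[0]/q[2],q[1]/q[2];s=1+c['k1']*(x*x+y*y)
    return c['fx']*x*s+c['cx'],c['fy']*y*s+c['cy']
E
python3 - <<'E'
from h import *
np.set_printoptions(precision=4,suppress=True)
print(ctrl.state())
Z={'ring_axis':.194,'handle_mid':.168,'zero_line':.194,'pointer_tip':.19,'dial_ring':.17,'collar':.15,'compact_grinder':0,'lower_burr':.128,'grinder_brush':0,'bean_jar':0,'milk_jug':0}
for n in ['top','side']:
    c=ctrl.camera(n);save(c,n+'0');print(n,c['fx'],c['k1'],c['world_from_camera'])
    for k,z in Z.items():
        for r in ctrl.spot_point(k,n)[:2]:
            print(k,r['confidence'],r['centre'],at_z(c,*r['centre'],z))
E
```

```text
pics
{'clock': 0.0, 'joint_positions': array([ 0.9167,  0.3812,  1.2983,  0.    ,  1.4636, -0.2153]), 'qd': array([ 0.0009,  0.0008,  0.0012,  0.0003,  0.0009, -0.0003]), 'tau': array([  0.0001, -44.8435, -23.1278,  -0.0002,   0.0047,  -0.0001]), 'eef_pos': array([0.2335, 0.4977, 0.2447]), 'tool_rot': array([-0.6836, -3.0657,  0.0021]), 'wrist_force': array([-0.1229, -0.3107, -0.2818]), 'ft_torque': array([ 0.0163,  0.076 , -0.012 ]), 'opening': 0.08558718203804526}
top 481.73611487931936 -0.15811262162790612 [[ 0.0128 -0.9934  0.1136  0.3989]
 [-0.9999 -0.012   0.0075 -0.0118]
 [-0.0061 -0.1137 -0.9935  1.4862]
 [ 0.      0.      0.      1.    ]]
ring_axis 0.86 [314.9, 221.5] [ 0.5093 -0.0789  0.194 ]
handle_mid 0.85 [332.0, 193.0] [ 0.5912 -0.1271  0.168 ]
zero_line 0.6 [325.7, 212.2] [ 0.5349 -0.1079  0.194 ]
pointer_tip 0.78 [311.1, 242.0] [ 0.4542 -0.0692  0.19  ]
dial_ring 0.8 [308.9, 218.8] [ 0.5186 -0.0636  0.17  ]
collar 0.95 [307.8, 221.7] [ 0.5123 -0.0614  0.15  ]
compact_grinder 0.57 [310.6, 224.8] [ 0.5155 -0.0757  0.    ]
compact_grinder 0.43 [367.0, 229.1] [ 0.5041 -0.
[... 569 characters left out ...]
 [ 0.5931 -0.1301  0.168 ]
handle_mid 0.44 [404.2, 297.3] [ 0.5384 -0.4353  0.168 ]
zero_line 0.85 [300.1, 212.3] [ 0.5288 -0.1077  0.194 ]
zero_line 0.15 [287.7, 222.0] [ 0.4775 -0.1303  0.194 ]
pointer_tip 0.57 [269.8, 217.2] [ 0.4568 -0.0846  0.19  ]
dial_ring 0.58 [285.9, 217.5] [ 0.5085 -0.0772  0.17  ]
collar 0.8 [289.4, 224.0] [ 0.5176 -0.0806  0.15  ]
compact_grinder 0.67 [282.6, 269.5] [ 0.51   -0.0678  0.    ]
lower_burr 0.6 [186.8, 214.0] [0.3259 0.1354 0.128 ]
grinder_brush 0.82 [324.3, 311.2] [ 0.5077 -0.254   0.    ]
grinder_brush 0.69 [325.1, 221.8] [0.7696 0.0721 0.    ]
bean_jar 0.64 [408.8, 294.8] [ 0.728  -0.3237  0.    ]
milk_jug 0.94 [186.5, 215.2] [0.3916 0.3455 0.    ]
```

```bash
python3 - <<'E'
import cv2
a=cv2.imread('pics/top0.png');b=cv2.imread('pics/side0.png')
cv2.imwrite('pics/topz.png',cv2.resize(a[160:280,230:410],None,fx=4.4,fy=4.4,interpolation=cv2.INTER_CUBIC))
cv2.imwrite('pics/sidez.png',cv2.resize(b[170:300,200:380],None,fx=4.4,fy=4.4,interpolation=cv2.INTER_CUBIC))
E
```

```text
(no output)
```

View pics/top0.png

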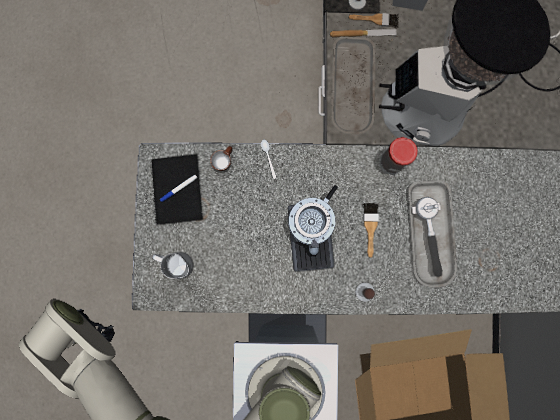

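View pics/topz.png

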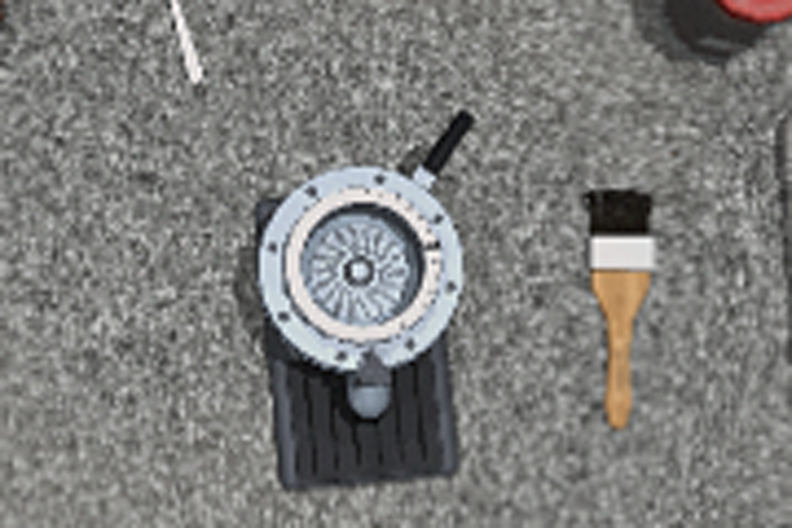

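View pics/side0.png

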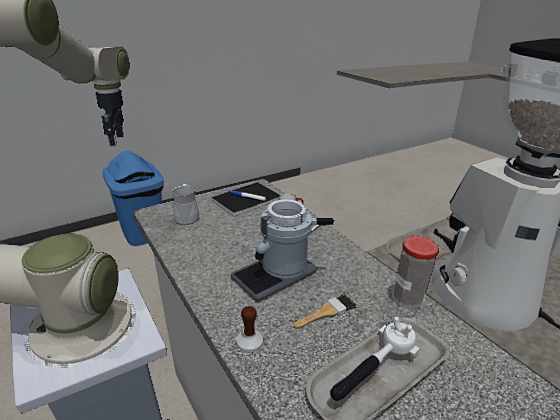

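View pics/sidez.png

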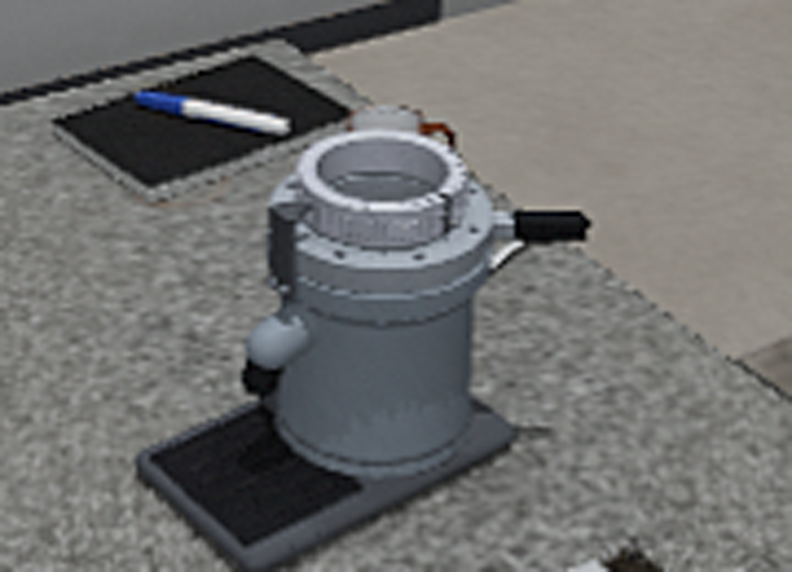

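The images show the grinder in the middle (ring at top-image pixel ≈(312,221)), the handle pointing far-right at (332,193), the pointer on the near side at (311,242), and the zero line on the right at (327,214). Next I'll refine the axis from depth.

```bash
cat >> h.py <<'E'
def cloud(c):
    v,u=np.mgrid[0:420,0:560];x,y=undist(c,u.astype(float),v.astype(float));r=c['range_z']
    T=np.array(c['world_from_camera']);P=np.stack([x*r,y*r,r],-1)@T[:3,:3].T+T[:3,3];P[r<=0]=np.nan
    return P
E
python3 - <<'E'
from h import *
from scipy.optimize import least_squares
np.set_printoptions(precision=4,suppress=True)
for n in ['top','side']:
    c=ctrl.camera(n);P=cloud(c);im=c['image'].astype(float).mean(-1)
    X=P.reshape(-1,3);d=np.hypot(X[:,0]-.512,X[:,1]+.075)
    m=(X[:,2]>.186)&(X[:,2]<.202)&(d<.06);Q=X[m];print(n,m.sum(),Q.mean(0),np.median(Q[:,2]))
    # annulus 38..48
    f=lambda p:(lambda r:np.maximum(r-.048,0)+np.maximum(.038-r,0))(np.hypot(Q[:,0]-p[0],Q[:,1]-p[1]))
    s=least_squares(f,[.512,-.075],loss='soft_l1',f_scale=.001);print('ring',s.x,s.cost)
    a=s.x
    m=(X[:,2]>.158)&(X[:,2]<.174)&(np.hypot(X[:,0]-a[0],X[:,1]-a[1])<.07)&(np.hypot(X[:,0]-a[0],X[:,1]-a[1])>.05);Q2=X[m]
    print('collar z',np.median(Q2[:,2]),m.sum())
    d=np.hypot(X[:,0]-a[0],X[:,1]-a[1])
    m=(X[:,2]>.158)&(X[:,2]<.178)&(d<.122)&(d>.08)&(im.ravel()<70);H=X[m]
    print('handle',m.sum(),H.mean(0),np.arctan2(H[:,1].mean()-a[1],H[:,0].mean()-a[0]))
    for k,z in {'ring_axis':.194,'zero_line':.194,'pointer_tip':.19,'handle_mid':.168}.items():
        for r in ctrl.spot_point(k,n)[:1]:
            p=at_z(c,*r['centre'],z);print(k,r['confidence'],p,np.arctan2(p[1]-a[1],p[0]-a[0]),np.hypot(p[1]-a[1],p[0]-a[0]))
E
```

```text
top 396 [ 0.5124 -0.0714  0.193 ] 0.1929192630349067
ring [ 0.5129 -0.0711] 8.424956365813948e-05
collar z 0.16739325405170868 629
handle 58 [ 0.5956 -0.1267  0.1669] -0.592014064513488
ring_axis 0.8 [ 0.5017 -0.0741  0.194 ] -2.8817626780684122 0.01154042247773094
zero_line 0.67 [ 0.5407 -0.1165  0.194 ] -1.0216218466711253 0.053226357137845876
pointer_tip 0.62 [ 0.4581 -0.0765  0.19  ] -3.043936720134367 0.05504935553620043
handle_mid 0.97 [ 0.5873 -0.1304  0.168 ] -0.6726936944590912 0.0951926750160991
side 367 [ 0.5095 -0.0759  0.1912] 0.19200950930966026
ring [ 0.5123 -0.0726] 9.374247736236392e-05
collar z 0.1661327477040099 360
handle 72 [ 0.5935 -0.1293  0.1636] -0.6097951167959978
ring_axis 0.89 [ 0.5165 -0.0755  0.194 ] -0.6013156795486411 0.0050257669141785385
zero_line 0.9 [ 0.5283 -0.108   0.194 ] -1.146092729900938 0.03879014273331753
pointer_tip 0.83 [ 0.4574 -0.0794  0.19  ] -3.018545348162556 0.055368556996312636
handle_mid 0.79 [ 0.5889 -0.1412  0.168 ] -0.730412261492735 0.10279938596955598
```

```bash
cat >> h.py <<'E'
from scipy.spatial.transform import Rotation as Ro
AX=np.array([.5125,-.0720])
def pose():
    s=ctrl.state();R=Ro.from_rotvec(s['tool_rot']).as_matrix();return s,np.array(s['eef_pos']),R
def yaw(R): return np.arctan2(R[1,0],R[0,0])
def plan(p,psi,n):
    """n rows straight from present pose to p with yaw psi"""
    s,q,R=pose();y=yaw(R);dpsi=(psi-y+np.pi)%(2*np.pi)-np.pi;st=(np.array(p)-q)/n
    out=[]
    for i in range(n):
        Rz=Ro.from_euler('z',dpsi*i/n).as_matrix()@R;d=Rz.T@st
        out.append([round(float(v),4) for v in d]+[round(float(-dpsi/n),3)])
    print('from',q.round(4),round(y,3),'f',s['wrist_force'].round(2),'t',s['clock'])
    for o in out: print(o)
def polar():
    s,q,R=pose();d=q[:2]-AX
    th=yaw(R)-np.pi/2;u=np.array([np.cos(th),np.sin(th)]);t=np.array([-u[1],u[0]])
    f=np.array(s['wrist_force'])
    print('t %.2f z %.4f yaw-90 %.3f rad %.4f tan %.4f frad %.2f ftan %.2f fz %.2f open %.4f ang %.3f'%(s['clock'],q[2],th,d@u,d@t,f[:2]@u,f[:2]@t,f[2],s['opening'],np.arctan2(d[1],d[0])), s['joint_positions'].round(2))
E
python3 - <<'E'
from h import *
plan([.607,-.106,.245],.97,16)
E
```

```text
from [0.2337 0.4979 0.2453] 2.703 f [0.28 0.06 0.09] t 1.7
[-0.0372, -0.0243, 0.0, 0.108]
[-0.0396, -0.0201, 0.0, 0.108]
[-0.0415, -0.0157, 0.0, 0.108]
[-0.043, -0.0111, 0.0, 0.108]
[-0.0439, -0.0064, 0.0, 0.108]
[-0.0443, -0.0016, 0.0, 0.108]
[-0.0443, 0.0032, 0.0, 0.108]
[-0.0437, 0.0079, 0.0, 0.108]
[-0.0425, 0.0126, 0.0, 0.108]
[-0.0409, 0.0171, 0.0, 0.108]
[-0.0388, 0.0215, 0.0, 0.108]
[-0.0363, 0.0255, 0.0, 0.108]
[-0.0333, 0.0293, 0.0, 0.108]
[-0.03, 0.0327, 0.0, 0.108]
[-0.0262, 0.0358, 0.0, 0.108]
[-0.0222, 0.0384, 0.0, 0.108]
```

Request:
drive_tool(deltas=[{"tx":-0.037,"ty":-0.024,"tz":0,"turn":0.108},{"tx":-0.04,"ty":-0.02,"tz":0,"turn":0.108},{"tx":-0.0415,"ty":-0.016,"tz":0,"turn":0.108},{"tx":-0.043,"ty":-0.011,"tz":0,"turn":0.108},{"tx":-0.044,"ty":-0.006,"tz":0,"turn":0.108},{"tx":-0.044,"ty":-0.002,"tz":0,"turn":0.108},{"tx":-0.044,"ty":0.003,"tz":0,"turn":0.108},{"tx":-0.044,"ty":0.008,"tz":0,"turn":0.108}], hand=255, newtons=40)

```text
clock: 2.5
eef_pos: [0.4212, 0.1872, 0.2454]
tool_rot: [1.934, 2.475, 0.005]
wrist_force: [0.2, 1.2, -0.5]
opening: 0.0001
```

```bash
python3 - <<'E'
from h import *
plan([.607,-.106,.245],.97,8);polar()
E
```

```text
from [0.4212 0.1872 0.2454] 1.815 f [ 0.19  1.17 -0.53] t 2.5
[-0.0412, 0.0137, 0.0, 0.106]
[-0.0395, 0.0179, 0.0, 0.106]
[-0.0374, 0.022, 0.0001, 0.106]
[-0.0349, 0.0258, 0.0001, 0.106]
[-0.032, 0.0294, 0.0001, 0.106]
[-0.0287, 0.0326, 0.0001, 0.106]
[-0.0251, 0.0354, 0.0001, 0.106]
[-0.0212, 0.0378, 0.0001, 0.106]
t 2.50 z 0.2454 yaw-90 0.244 rad -0.0258 tan 0.2736 frad 0.47 ftan 1.09 fz -0.53 open 0.0001 ang 1.909 [ 0.16  0.22  1.53  0.    1.39 -0.09]
```

Request:
drive_tool(deltas=[{"tx":-0.041,"ty":0.0135,"tz":0,"turn":0.106},{"tx":-0.0395,"ty":0.018,"tz":0,"turn":0.106},{"tx":-0.0375,"ty":0.022,"tz":0,"turn":0.106},{"tx":-0.035,"ty":0.026,"tz":0,"turn":0.106},{"tx":-0.032,"ty":0.0295,"tz":0,"turn":0.106},{"tx":-0.0285,"ty":0.0325,"tz":0,"turn":0.106},{"tx":-0.025,"ty":0.0355,"tz":0,"turn":0.106},{"tx":-0.021,"ty":0.038,"tz":0,"turn":0.106}])

```text
clock: 3.3
eef_pos: [0.6078, -0.1237, 0.2464]
tool_rot: [2.809, 1.407, 0.009]
wrist_force: [1.0, 0.4, 0.7]
opening: -0.0001
```

```bash
python3 - <<'E'
from h import *
plan([.607,-.106,.160],.97,6);polar()
E
```

```text
from [ 0.6078 -0.1237  0.2464] 0.929 f [0.99 0.45 0.68] t 3.3
[0.0022, -0.0019, 0.0144, -0.007]
[0.0022, -0.0019, 0.0144, -0.007]
[0.0022, -0.0019, 0.0144, -0.007]
[0.0023, -0.0019, 0.0144, -0.007]
[0.0023, -0.0018, 0.0144, -0.007]
[0.0023, -0.0018, 0.0144, -0.007]
t 3.30 z 0.2464 yaw-90 -0.642 rad 0.1073 tan 0.0156 frad 0.53 ftan 0.95 fz 0.68 open -0.0001 ang -0.497 [-0.39  0.5   1.09  0.    1.55  0.25]
```

Request:
drive_tool(deltas=[{"tx":0.0135,"ty":-0.011,"tz":0,"turn":-0.04},{"tz":0.01},{"tz":0.015},{"tz":0.015},{"tz":0.015},{"tz":0.015},{"tz":0.015},{"tz":0}])

```text
validation failed for argument at $.de...
```

```bash
python3 - <<'E'
from h import *
polar()
c=ctrl.camera('side');save(c,'s1')
import cv2
b=cv2.imread('pics/s1.png');cv2.imwrite('pics/s1z.png',cv2.resize(b[150:300,200:400],None,fx=4,fy=4,interpolation=cv2.INTER_CUBIC))
E
```

```text
t 3.30 z 0.2464 yaw-90 -0.642 rad 0.1073 tan 0.0156 frad 0.53 ftan 0.95 fz 0.68 open -0.0001 ang -0.497 [-0.39  0.5   1.09  0.    1.55  0.25]
```

View pics/s1z.png

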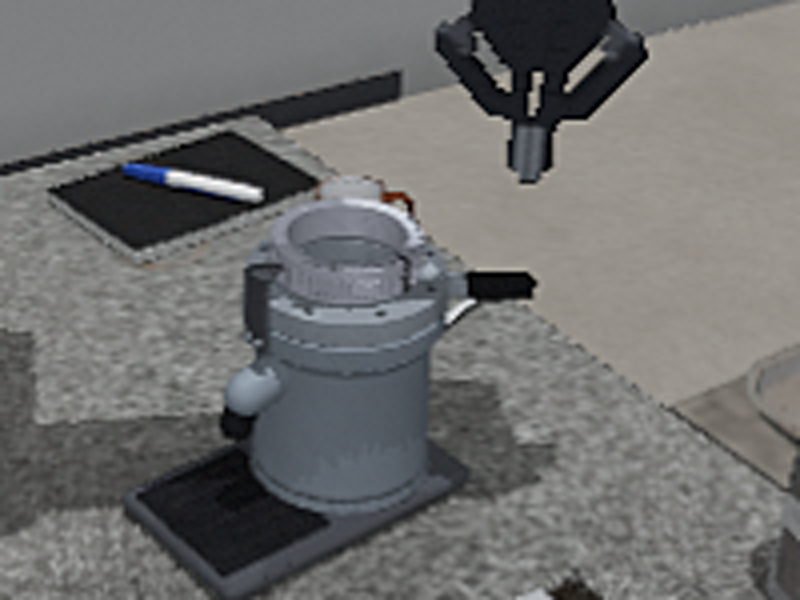

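The picture shows the shut fingers above and beyond the handle, with the handle tip at zoom pixel ≈(530,285). Every row needs all four numbers, so I'm resending the call.

Request:
drive_tool(deltas=[{"tx":0.0135,"ty":-0.011,"tz":0,"turn":-0.04},{"tx":0,"ty":0,"tz":0.01,"turn":0},{"tx":0,"ty":0,"tz":0.015,"turn":0},{"tx":0,"ty":0,"tz":0.015,"turn":0},{"tx":0,"ty":0,"tz":0.015,"turn":0},{"tx":0,"ty":0,"tz":0.015,"turn":0},{"tx":0,"ty":0,"tz":0.015,"turn":0},{"tx":0,"ty":0,"tz":0,"turn":0}])

```text
clock: 4.15
eef_pos: [0.6075, -0.1066, 0.1538]
tool_rot: [-2.781, -1.461, -0.005]
wrist_force: [0.4, 0.4, 0.1]
opening: -0.0
```

```bash
python3 - <<'E'
from h import *
polar()
c=ctrl.camera('side');save(c,'s2')
import cv2
b=cv2.imread('pics/s2.png');cv2.imwrite('pics/s2z.png',cv2.resize(b[150:300,200:400],None,fx=4,fy=4,interpolation=cv2.INTER_CUBIC))
E
```

```text
t 4.15 z 0.1538 yaw-90 -0.603 rad 0.0978 tan 0.0254 frad 0.13 ftan 0.58 fz 0.05 open -0.0000 ang -0.350 [-0.37  0.57  1.25  0.    1.32  0.24]
```

View pics/s2z.png

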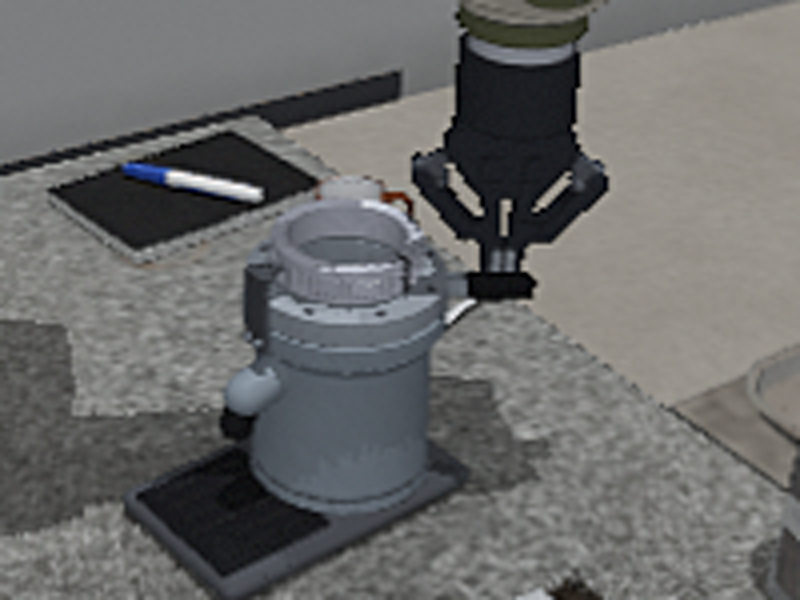

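Request:
drive_tool(deltas=[{"tx":-0.004,"ty":0,"tz":0,"turn":0},{"tx":-0.004,"ty":0,"tz":0,"turn":0},{"tx":-0.003,"ty":0.0005,"tz":0,"turn":0.03},{"tx":-0.003,"ty":0.0005,"tz":0,"turn":0.03},{"tx":-0.003,"ty":0.0005,"tz":0,"turn":0.03},{"tx":-0.003,"ty":0.0005,"tz":0,"turn":0.03},{"tx":-0.002,"ty":0.0003,"tz":0,"turn":0.02},{"tx":-0.001,"ty":0,"tz":0,"turn":0.01}])

```text
clock: 5.0
eef_pos: [0.5959, -0.1262, 0.1574]
tool_rot: [2.888, 1.231, 0.015]
wrist_force: [2.5, 2.8, -1.9]
opening: 0.0003
```

```bash
python3 - <<'E'
from h import *
polar()
E
```

```text
t 5.00 z 0.1574 yaw-90 -0.765 rad 0.0977 tan 0.0186 frad -0.13 ftan 3.70 fz -1.95 open 0.0003 ang -0.577 [-0.41  0.55  1.27  0.01  1.31  0.36]
```

Request:
drive_tool(deltas=[{"tx":-0.002,"ty":0.0003,"tz":0.0003,"turn":0.02},{"tx":-0.002,"ty":0.0003,"tz":0.0003,"turn":0.02},{"tx":-0.002,"ty":0.0003,"tz":0.0003,"turn":0.02},{"tx":-0.002,"ty":0.0003,"tz":0.0003,"turn":0.02},{"tx":-0.002,"ty":0.0003,"tz":0.0003,"turn":0.02},{"tx":-0.002,"ty":0.0003,"tz":0.0003,"turn":0.02},{"tx":-0.001,"ty":0.0002,"tz":0.0003,"turn":0.01},{"tx":-0.0005,"ty":0,"tz":0.0003,"turn":0.005}])

```text
clock: 5.8
eef_pos: [0.5873, -0.138, 0.1566]
tool_rot: [2.969, 1.015, 0.02]
wrist_force: [2.1, 2.6, 3.0]
opening: -0.0
```

```bash
python3 - <<'E'
from h import *
polar()
E
```

```text
t 5.80 z 0.1566 yaw-90 -0.912 rad 0.0979 tan 0.0188 frad -0.81 ftan 3.27 fz 3.01 open -0.0000 ang -0.723 [-0.43  0.54  1.29  0.01  1.3   0.48]
```

Request:
drive_tool(deltas=[{"tx":-0.0004,"ty":0.0001,"tz":0.0001,"turn":0.004},{"tx":-0.0004,"ty":0.0001,"tz":0.0001,"turn":0.004},{"tx":-0.0004,"ty":0.0001,"tz":0.0001,"turn":0.004},{"tx":-0.0004,"ty":0.0001,"tz":0.0001,"turn":0.004},{"tx":-0.0004,"ty":0.0001,"tz":0.0001,"turn":0.004},{"tx":-0.0004,"ty":0.0001,"tz":0.0001,"turn":0.004},{"tx":-0.0004,"ty":0.0001,"tz":0.0001,"turn":0.004},{"tx":-0.0004,"ty":0.0001,"tz":0.0001,"turn":0.004}])

```text
clock: 6.6
eef_pos: [0.5853, -0.1408, 0.1558]
tool_rot: [2.986, 0.963, 0.021]
wrist_force: [2.0, 2.8, 1.8]
opening: -0.0001
```

```bash
python3 - <<'E'
from h import *
polar()
E
```

```text
t 6.60 z 0.1558 yaw-90 -0.947 rad 0.0983 tan 0.0189 frad -1.04 ftan 3.27 fz 1.78 open -0.0001 ang -0.757 [-0.43  0.54  1.3   0.01  1.29  0.51]
```

Request:
drive_tool(deltas=[{"tx":-0.0004,"ty":0,"tz":0,"turn":0.004},{"tx":-0.0004,"ty":0,"tz":0,"turn":0.004},{"tx":-0.0004,"ty":0,"tz":0,"turn":0.004},{"tx":-0.0004,"ty":0,"tz":0,"turn":0.004},{"tx":-0.0004,"ty":0,"tz":0,"turn":0.004},{"tx":-0.0004,"ty":0,"tz":0,"turn":0.004},{"tx":-0.0004,"ty":0,"tz":0,"turn":0.004},{"tx":-0.0004,"ty":0,"tz":0,"turn":0.004}])

```text
clock: 7.4
eef_pos: [0.5828, -0.1432, 0.1559]
tool_rot: [3.002, 0.91, 0.022]
wrist_force: [2.6, 1.8, 1.0]
opening: 0.0
```

Request:
drive_tool(deltas=[{"tx":-0.0004,"ty":0,"tz":0,"turn":0.004},{"tx":-0.0004,"ty":0,"tz":0,"turn":0.004},{"tx":-0.0004,"ty":0,"tz":0,"turn":0.004},{"tx":-0.0004,"ty":0,"tz":0,"turn":0.004},{"tx":-0.0004,"ty":0,"tz":0,"turn":0.004},{"tx":-0.0004,"ty":0,"tz":0,"turn":0.004},{"tx":-0.0004,"ty":0,"tz":0,"turn":0.004},{"tx":-0.0004,"ty":0,"tz":0,"turn":0.004}])

```text
clock: 8.2
eef_pos: [0.5801, -0.1456, 0.1559]
tool_rot: [3.016, 0.858, 0.023]
wrist_force: [2.6, 0.8, 1.3]
opening: 0.0
```

```bash
python3 - <<'E'
from h import *
polar()
E
```

```text
t 8.20 z 0.1559 yaw-90 -1.017 rad 0.0981 tan 0.0188 frad 0.69 ftan 2.58 fz 1.31 open 0.0000 ang -0.827 [-0.45  0.53  1.31  0.01  1.28  0.57]
```

Request:
drive_tool(deltas=[{"tx":-0.0004,"ty":0,"tz":0,"turn":0.004},{"tx":-0.0004,"ty":0,"tz":0,"turn":0.004},{"tx":-0.0004,"ty":0,"tz":0,"turn":0.004},{"tx":-0.0004,"ty":0,"tz":0,"turn":0.004},{"tx":-0.0004,"ty":0,"tz":0,"turn":0.004},{"tx":-0.0004,"ty":0,"tz":0,"turn":0.004},{"tx":-0.0004,"ty":0,"tz":0,"turn":0.004},{"tx":-0.0004,"ty":0,"tz":0,"turn":0.004}])

```text
clock: 9.0
eef_pos: [0.5774, -0.1479, 0.1559]
tool_rot: [3.03, 0.804, 0.024]
wrist_force: [3.6, -0.6, 1.5]
opening: -0.0
```

```bash
python3 -c "
from h import *
polar()"
```

```text
t 9.00 z 0.1559 yaw-90 -1.052 rad 0.0981 tan 0.0187 frad 2.34 ftan 2.81 fz 1.47 open -0.0000 ang -0.863 [-0.45  0.53  1.32  0.01  1.28  0.6 ]
```

Request:
drive_tool(deltas=[{"tx":-0.0004,"ty":0,"tz":0,"turn":0.004},{"tx":-0.0004,"ty":0,"tz":0,"turn":0.004},{"tx":-0.0004,"ty":0,"tz":0,"turn":0.004},{"tx":-0.0004,"ty":0,"tz":0,"turn":0.004},{"tx":-0.0004,"ty":0,"tz":0,"turn":0.004},{"tx":-0.0004,"ty":0,"tz":0,"turn":0.004},{"tx":-0.0004,"ty":0,"tz":0,"turn":0.004},{"tx":-0.0004,"ty":0,"tz":0,"turn":0.004}])

```text
clock: 9.8
eef_pos: [0.5746, -0.15, 0.1559]
tool_rot: [3.043, 0.751, 0.025]
wrist_force: [3.2, -1.3, 0.9]
opening: -0.0002
```

```bash
python3 -c "
from h import *
polar()"
```

```text
t 9.80 z 0.1559 yaw-90 -1.087 rad 0.0980 tan 0.0187 frad 2.68 ftan 2.25 fz 0.89 open -0.0002 ang -0.898 [-0.46  0.52  1.33  0.    1.27  0.63]
```

Request:
drive_tool(deltas=[{"tx":-0.0004,"ty":0.0002,"tz":0,"turn":0.004},{"tx":-0.0004,"ty":0.0001,"tz":0,"turn":0.004},{"tx":-0.0004,"ty":0.0001,"tz":0,"turn":0.004},{"tx":-0.0004,"ty":0.0001,"tz":0,"turn":0.004},{"tx":-0.0004,"ty":0.0001,"tz":0,"turn":0.004},{"tx":-0.0004,"ty":0.0001,"tz":0,"turn":0.004},{"tx":-0.0004,"ty":0.0001,"tz":0,"turn":0.004},{"tx":-0.0004,"ty":0.0001,"tz":0,"turn":0.004}])

```text
clock: 10.6
eef_pos: [0.5718, -0.1521, 0.1559]
tool_rot: [3.056, 0.698, 0.025]
wrist_force: [3.0, 0.3, 1.2]
opening: -0.0002
```

```bash
python3 -c "
from h import *
polar()"
```

```text
t 10.60 z 0.1559 yaw-90 -1.122 rad 0.0979 tan 0.0186 frad 1.02 ftan 2.78 fz 1.16 open -0.0002 ang -0.934 [-0.46  0.52  1.33  0.01  1.27  0.66]
```

Request:
drive_tool(deltas=[{"tx":-0.0004,"ty":0.0001,"tz":0,"turn":0.004},{"tx":-0.0004,"ty":0.0001,"tz":0,"turn":0.004},{"tx":-0.0004,"ty":0.0001,"tz":0,"turn":0.004},{"tx":-0.0004,"ty":0.0001,"tz":0,"turn":0.004},{"tx":-0.0004,"ty":0,"tz":0,"turn":0.004},{"tx":-0.0004,"ty":0,"tz":0,"turn":0.004},{"tx":-0.0004,"ty":0,"tz":0,"turn":0.004},{"tx":-0.0004,"ty":0,"tz":0,"turn":0.004}])

```text
clock: 11.4
eef_pos: [0.5688, -0.1542, 0.1559]
tool_rot: [3.068, 0.644, 0.025]
wrist_force: [3.8, -0.3, 1.1]
opening: 0.0
```

```bash
python3 -c "
from h import *
polar()"
```

```text
t 11.40 z 0.1559 yaw-90 -1.157 rad 0.0979 tan 0.0185 frad 1.82 ftan 3.32 fz 1.06 open 0.0000 ang -0.970 [-0.47  0.52  1.34  0.01  1.27  0.69]
```

Request:
drive_tool(deltas=[{"tx":-0.0004,"ty":0.0001,"tz":0,"turn":0.004},{"tx":-0.0004,"ty":0.0001,"tz":0,"turn":0.004},{"tx":-0.0004,"ty":0.0001,"tz":0,"turn":0.004},{"tx":-0.0004,"ty":0.0001,"tz":0,"turn":0.004},{"tx":-0.0004,"ty":0.0001,"tz":0,"turn":0.004},{"tx":-0.0004,"ty":0.0001,"tz":0,"turn":0.004},{"tx":-0.0004,"ty":0.0001,"tz":0,"turn":0.004},{"tx":-0.0004,"ty":0.0001,"tz":0,"turn":0.004}])

```text
clock: 12.2
eef_pos: [0.5658, -0.1561, 0.1559]
tool_rot: [3.08, 0.591, 0.025]
wrist_force: [4.1, 0.0, 0.9]
opening: -0.0002
```

```bash
python3 -c "
from h import *
polar()"
```

```text
t 12.20 z 0.1559 yaw-90 -1.192 rad 0.0978 tan 0.0184 frad 1.49 ftan 3.80 fz 0.91 open -0.0002 ang -1.005 [-0.47  0.51  1.35  0.01  1.27  0.72]
```

Request:
drive_tool(deltas=[{"tx":-0.0003,"ty":0.0001,"tz":0,"turn":0.003},{"tx":-0.0003,"ty":0.0001,"tz":0,"turn":0.003},{"tx":-0.0003,"ty":0.0001,"tz":0,"turn":0.003},{"tx":-0.0003,"ty":0.0001,"tz":0,"turn":0.003},{"tx":-0.0003,"ty":0.0001,"tz":0,"turn":0.003},{"tx":-0.0003,"ty":0.0001,"tz":0,"turn":0.003},{"tx":-0.0003,"ty":0.0001,"tz":0,"turn":0.003},{"tx":-0.0003,"ty":0.0001,"tz":0,"turn":0.003}])

```text
clock: 13.0
eef_pos: [0.5635, -0.1574, 0.1559]
tool_rot: [3.088, 0.551, 0.024]
wrist_force: [3.1, 1.2, 2.6]
opening: -0.0
```

```bash
python3 -c "
from h import *
polar()"
```

```text
t 13.00 z 0.1559 yaw-90 -1.218 rad 0.0978 tan 0.0183 frad -0.05 ftan 3.27 fz 2.60 open -0.0000 ang -1.032 [-0.48  0.51  1.35  0.01  1.26  0.74]
```

Still at baseline (about 3.3 N), so I'll keep going.

Request:
drive_tool(deltas=[{"tx":-0.0004,"ty":0,"tz":0,"turn":0.004},{"tx":-0.0004,"ty":0.0001,"tz":0,"turn":0.004},{"tx":-0.0004,"ty":0,"tz":0,"turn":0.004},{"tx":-0.0004,"ty":0.0001,"tz":0,"turn":0.004},{"tx":-0.0004,"ty":0,"tz":0,"turn":0.004},{"tx":-0.0004,"ty":0.0001,"tz":0,"turn":0.004},{"tx":-0.0004,"ty":0,"tz":0,"turn":0.004},{"tx":-0.0004,"ty":0.0001,"tz":0,"turn":0.004}])

```text
clock: 13.8
eef_pos: [0.5605, -0.1591, 0.1559]
tool_rot: [3.097, 0.497, 0.025]
wrist_force: [2.3, 1.0, 1.5]
opening: -0.0002
```

```bash
python3 -c "
from h import *
polar()"
```

```text
t 13.80 z 0.1559 yaw-90 -1.253 rad 0.0978 tan 0.0183 frad -0.19 ftan 2.45 fz 1.50 open -0.0002 ang -1.068 [-0.48  0.51  1.36  0.01  1.26  0.77]
```

Request:
drive_tool(deltas=[{"tx":-0.0004,"ty":0,"tz":0,"turn":0.004},{"tx":-0.0004,"ty":0.0001,"tz":0,"turn":0.004},{"tx":-0.0004,"ty":0,"tz":0,"turn":0.004},{"tx":-0.0004,"ty":0.0001,"tz":0,"turn":0.004},{"tx":-0.0004,"ty":0,"tz":0,"turn":0.004},{"tx":-0.0004,"ty":0.0001,"tz":0,"turn":0.004},{"tx":-0.0004,"ty":0,"tz":0,"turn":0.004},{"tx":-0.0004,"ty":0.0001,"tz":0,"turn":0.004}])

```text
clock: 14.6
eef_pos: [0.5573, -0.1607, 0.1559]
tool_rot: [3.105, 0.443, 0.025]
wrist_force: [2.2, 1.3, 2.0]
opening: -0.0004
```

```bash
python3 -c "
from h import *
polar()"
```

```text
t 14.60 z 0.1559 yaw-90 -1.287 rad 0.0977 tan 0.0182 frad -0.64 ftan 2.50 fz 1.96 open -0.0004 ang -1.103 [-0.49  0.5   1.37  0.01  1.26  0.8 ]
```

Request:
drive_tool(deltas=[{"tx":-0.0004,"ty":0,"tz":0,"turn":0.004},{"tx":-0.0004,"ty":0.0001,"tz":0,"turn":0.004},{"tx":-0.0004,"ty":0,"tz":0,"turn":0.004},{"tx":-0.0004,"ty":0.0001,"tz":0,"turn":0.004},{"tx":-0.0004,"ty":0,"tz":0,"turn":0.004},{"tx":-0.0004,"ty":0.0001,"tz":0,"turn":0.004},{"tx":-0.0004,"ty":0,"tz":0,"turn":0.004},{"tx":-0.0002,"ty":0,"tz":0,"turn":0.002}])

```text
clock: 15.4
eef_pos: [0.5543, -0.1621, 0.1559]
tool_rot: [3.112, 0.392, 0.025]
wrist_force: [3.9, 1.1, 2.8]
opening: 0.0004
```

```bash
python3 -c "
from h import *
polar()"
```

```text
t 15.40 z 0.1559 yaw-90 -1.320 rad 0.0976 tan 0.0182 frad -0.15 ftan 4.02 fz 2.76 open 0.0004 ang -1.136 [-0.49  0.5   1.37  0.01  1.25  0.83]
```

Request:
drive_tool(deltas=[{"tx":-0.0002,"ty":0,"tz":0,"turn":0.002},{"tx":-0.0002,"ty":0,"tz":0,"turn":0.002},{"tx":-0.0002,"ty":0,"tz":0,"turn":0.002},{"tx":-0.0002,"ty":0,"tz":0,"turn":0.002},{"tx":-0.0002,"ty":0,"tz":0,"turn":0.002},{"tx":-0.0002,"ty":0,"tz":0,"turn":0.002},{"tx":-0.0002,"ty":0,"tz":0,"turn":0.002},{"tx":-0.0002,"ty":0,"tz":0,"turn":0.002}])

```text
clock: 16.2
eef_pos: [0.5527, -0.1628, 0.1559]
tool_rot: [3.115, 0.364, 0.026]
wrist_force: [3.6, 0.1, 2.4]
opening: -0.0001
```

```bash
python3 -c "
from h import *
polar()"
```

```text
t 16.20 z 0.1559 yaw-90 -1.338 rad 0.0976 tan 0.0182 frad 0.75 ftan 3.50 fz 2.39 open -0.0001 ang -1.154 [-0.49  0.5   1.38  0.01  1.25  0.84]
```

Only noise (3.5 N). Continuing.

Request:
drive_tool(deltas=[{"tx":-0.0004,"ty":0,"tz":0,"turn":0.004},{"tx":-0.0004,"ty":0.0001,"tz":0,"turn":0.004},{"tx":-0.0004,"ty":0,"tz":0,"turn":0.004},{"tx":-0.0004,"ty":0.0001,"tz":0,"turn":0.004},{"tx":-0.0004,"ty":0,"tz":0,"turn":0.004},{"tx":-0.0004,"ty":0.0001,"tz":0,"turn":0.004},{"tx":-0.0004,"ty":0,"tz":0,"turn":0.004},{"tx":-0.0002,"ty":0,"tz":0,"turn":0.002}])

```text
clock: 17.0
eef_pos: [0.5496, -0.164, 0.1559]
tool_rot: [3.12, 0.313, 0.026]
wrist_force: [3.2, -0.3, 2.6]
opening: 0.0002
```

```bash
python3 -c "
from h import *
polar()"
```

```text
t 17.00 z 0.1559 yaw-90 -1.371 rad 0.0976 tan 0.0181 frad 0.91 ftan 3.05 fz 2.65 open 0.0002 ang -1.187 [-0.5   0.49  1.39  0.01  1.25  0.87]
```

Request:
drive_tool(deltas=[{"tx":-0.0004,"ty":0,"tz":0,"turn":0.004},{"tx":-0.0004,"ty":0.0001,"tz":0,"turn":0.004},{"tx":-0.0004,"ty":0,"tz":0,"turn":0.004},{"tx":-0.0004,"ty":0.0001,"tz":0,"turn":0.004},{"tx":-0.0004,"ty":0,"tz":0,"turn":0.004},{"tx":-0.0004,"ty":0.0001,"tz":0,"turn":0.004},{"tx":-0.0004,"ty":0,"tz":0,"turn":0.004},{"tx":-0.0002,"ty":0.0001,"tz":0,"turn":0.002}])

```text
clock: 17.8
eef_pos: [0.5466, -0.1652, 0.1559]
tool_rot: [3.125, 0.262, 0.027]
wrist_force: [2.9, -0.7, 1.5]
opening: -0.0002
```

```bash
python3 -c "
from h import *
polar()"
```

```text
t 17.80 z 0.1559 yaw-90 -1.404 rad 0.0976 tan 0.0181 frad 1.19 ftan 2.79 fz 1.46 open -0.0002 ang -1.220 [-0.5   0.49  1.39  0.01  1.24  0.9 ]
```

Request:
drive_tool(deltas=[{"tx":-0.0004,"ty":0,"tz":0,"turn":0.004},{"tx":-0.0004,"ty":0.0001,"tz":0,"turn":0.004},{"tx":-0.0004,"ty":0,"tz":0,"turn":0.004},{"tx":-0.0004,"ty":0.0001,"tz":0,"turn":0.004},{"tx":-0.0004,"ty":0,"tz":0,"turn":0.004},{"tx":-0.0004,"ty":0.0001,"tz":0,"turn":0.004},{"tx":-0.0004,"ty":0,"tz":0,"turn":0.004},{"tx":-0.0002,"ty":0.0001,"tz":0,"turn":0.002}])

```text
clock: 18.6
eef_pos: [0.5434, -0.1662, 0.1559]
tool_rot: [3.129, 0.211, 0.027]
wrist_force: [2.8, -1.1, 1.7]
opening: -0.0001
```

```bash
python3 -c "
from h import *
polar()"
```

```text
t 18.60 z 0.1559 yaw-90 -1.436 rad 0.0975 tan 0.0180 frad 1.45 ftan 2.63 fz 1.71 open -0.0001 ang -1.254 [-0.51  0.48  1.4   0.01  1.24  0.93]
```

Request:
drive_tool(deltas=[{"tx":-0.0004,"ty":0.0001,"tz":0,"turn":0.004},{"tx":-0.0004,"ty":0.0001,"tz":0,"turn":0.004},{"tx":-0.0004,"ty":0.0001,"tz":0,"turn":0.004},{"tx":-0.0004,"ty":0.0001,"tz":0,"turn":0.004},{"tx":-0.0004,"ty":0,"tz":0,"turn":0.004},{"tx":-0.0004,"ty":0.0001,"tz":0,"turn":0.004},{"tx":-0.0004,"ty":0,"tz":0,"turn":0.004},{"tx":-0.0002,"ty":0.0001,"tz":0,"turn":0.002}])

```text
clock: 19.4
eef_pos: [0.5402, -0.1672, 0.1559]
tool_rot: [3.132, 0.16, 0.027]
wrist_force: [3.1, 0.5, 2.7]
opening: 0.0002
```

```bash
python3 -c "
from h import *
polar()"
```

```text
t 19.40 z 0.1559 yaw-90 -1.469 rad 0.0975 tan 0.0179 frad -0.20 ftan 3.11 fz 2.73 open 0.0002 ang -1.287 [-0.51  0.48  1.41  0.01  1.24  0.96]
```

Request:
drive_tool(deltas=[{"tx":-0.0004,"ty":0,"tz":0,"turn":0.004},{"tx":-0.0004,"ty":0.0001,"tz":0,"turn":0.004},{"tx":-0.0004,"ty":0,"tz":0,"turn":0.004},{"tx":-0.0004,"ty":0.0001,"tz":0,"turn":0.004},{"tx":-0.0004,"ty":0,"tz":0,"turn":0.004},{"tx":-0.0004,"ty":0.0001,"tz":0,"turn":0.004},{"tx":-0.0004,"ty":0,"tz":0,"turn":0.004},{"tx":-0.0002,"ty":0.0001,"tz":0,"turn":0.002}])

```text
clock: 20.2
eef_pos: [0.5372, -0.168, 0.1559]
tool_rot: [3.135, 0.108, 0.028]
wrist_force: [4.3, -0.5, 2.2]
opening: -0.0001
```

```bash
python3 -c "
from h import *
polar()"
```

```text
t 20.20 z 0.1559 yaw-90 -1.502 rad 0.0975 tan 0.0180 frad 0.83 ftan 4.24 fz 2.23 open -0.0001 ang -1.319 [-0.52  0.47  1.42  0.01  1.23  0.98]
```

Request:
drive_tool(deltas=[{"tx":-0.0002,"ty":0,"tz":0,"turn":0.002},{"tx":-0.0002,"ty":0,"tz":0,"turn":0.002},{"tx":-0.0002,"ty":0,"tz":0,"turn":0.002},{"tx":-0.0002,"ty":0,"tz":0,"turn":0.002},{"tx":-0.0002,"ty":0,"tz":0,"turn":0.002},{"tx":-0.0002,"ty":0,"tz":0,"turn":0.002},{"tx":-0.0002,"ty":0,"tz":0,"turn":0.002},{"tx":-0.0002,"ty":0,"tz":0,"turn":0.002}])

```text
clock: 21.0
eef_pos: [0.536, -0.1683, 0.156]
tool_rot: [3.135, 0.081, 0.03]
wrist_force: [5.0, -0.8, 1.9]
opening: -0.0
```

```bash
python3 -c "
from h import *
polar()"
```

```text
t 21.00 z 0.1560 yaw-90 -1.519 rad 0.0974 tan 0.0185 frad 1.05 ftan 4.96 fz 1.91 open -0.0000 ang -1.332 [-0.52  0.47  1.42  0.01  1.23  1.  ]
```

Request:
drive_tool(deltas=[{"tx":-0.0002,"ty":0,"tz":0,"turn":0.001},{"tx":-0.0002,"ty":0,"tz":0,"turn":0.001},{"tx":-0.0002,"ty":0,"tz":0,"turn":0.001},{"tx":-0.0002,"ty":0,"tz":0,"turn":0.001},{"tx":-0.0002,"ty":0,"tz":0,"turn":0.001},{"tx":-0.0002,"ty":0,"tz":0,"turn":0.001},{"tx":-0.0002,"ty":0,"tz":0,"turn":0.001},{"tx":-0.0002,"ty":0,"tz":0,"turn":0.001}])

```text
clock: 21.8
eef_pos: [0.535, -0.1685, 0.156]
tool_rot: [3.135, 0.067, 0.033]
wrist_force: [6.2, -1.2, 0.5]
opening: 0.0002
```

```bash
python3 -c "
from h import *
polar()"
```

```text
t 21.80 z 0.1560 yaw-90 -1.528 rad 0.0974 tan 0.0183 frad 1.45 ftan 6.11 fz 0.49 open 0.0002 ang -1.342 [-0.52  0.47  1.43  0.01  1.23  1.01]
```

Request:
drive_tool(deltas=[{"tx":0.004,"ty":0,"tz":0,"turn":0},{"tx":0.01,"ty":0,"tz":0,"turn":0},{"tx":0.01,"ty":0,"tz":-0.01,"turn":0},{"tx":0,"ty":0,"tz":-0.02,"turn":0},{"tx":0,"ty":0,"tz":-0.03,"turn":-0.1},{"tx":0,"ty":0,"tz":-0.03,"turn":-0.14},{"tx":0.01,"ty":0,"tz":-0.01,"turn":-0.14},{"tx":0.01,"ty":0,"tz":0,"turn":-0.14}])

```text
clock: 22.6
eef_pos: [0.5754, -0.1577, 0.2562]
tool_rot: [-3.008, -0.897, -0.004]
wrist_force: [-0.3, -0.2, -0.6]
opening: -0.0004
```

```bash
python3 - <<'E'
from h import *
polar()
for n in ['side','top']:
    c=ctrl.camera(n);save(c,n+'3')
    for k,z in {'ring_axis':.194,'zero_line':.194,'pointer_tip':.19,'handle_mid':.168}.items():
        for r in ctrl.spot_point(k,n)[:1]:
            p=at_z(c,*r['centre'],z);print(n,k,r['confidence'],r['centre'],p.round(4),np.arctan2(p[1]-AX[1],p[0]-AX[0]),np.hypot(p[1]-AX[1],p[0]-AX[0]))
    b=cv2.imread(f'pics/{n}3.png');cv2.imwrite(f'pics/{n}3z.png',cv2.resize(b[150:300,200:400],None,fx=4,fy=4,interpolation=cv2.INTER_CUBIC))
E
```

```text
t 22.60 z 0.2562 yaw-90 -0.991 rad 0.1062 tan 0.0057 frad 0.06 ftan -0.36 fz -0.61 open -0.0004 ang -0.938 [-0.47  0.46  1.14  0.    1.54  0.52]
side ring_axis 0.78 [285.3, 210.2] [ 0.5035 -0.0807  0.194 ] -2.3698877771601357 0.012522624495925639
side zero_line 0.83 [287.1, 213.4] [ 0.4986 -0.0961  0.194 ] -2.094385322940055 0.02783749487332835
side pointer_tip 0.93 [271.3, 213.7] [ 0.4687 -0.0721  0.19  ] -3.139684919690429 0.04383227952181406
side handle_mid 0.87 [309.4, 238.0] [ 0.5056 -0.1796  0.168 ] -1.6349436463228157 0.10780958805747623
top ring_axis 0.86 [314.0, 222.6] [ 0.5063 -0.0764  0.194 ] -2.5160416707966364 0.007596332319307055
top pointer_tip 0.8 [314.7, 243.6] [ 0.4501 -0.0789  0.19  ] -3.0308825250605893 0.06283156369246887
top handle_mid 0.64 [310.4, 223.9] [ 0.5048 -0.0679  0.168 ] 2.65065849026431 0.00872110455051601
```

View pics/side3z.png

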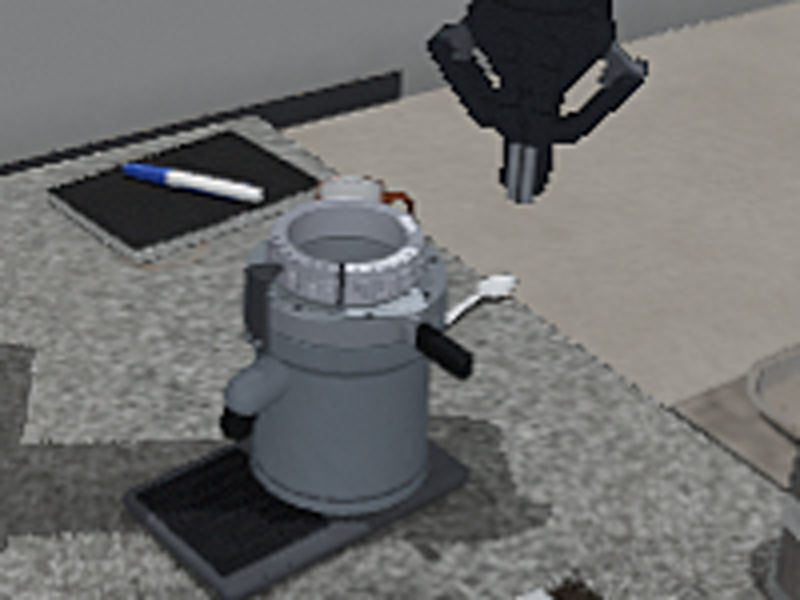

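View pics/top3z.png

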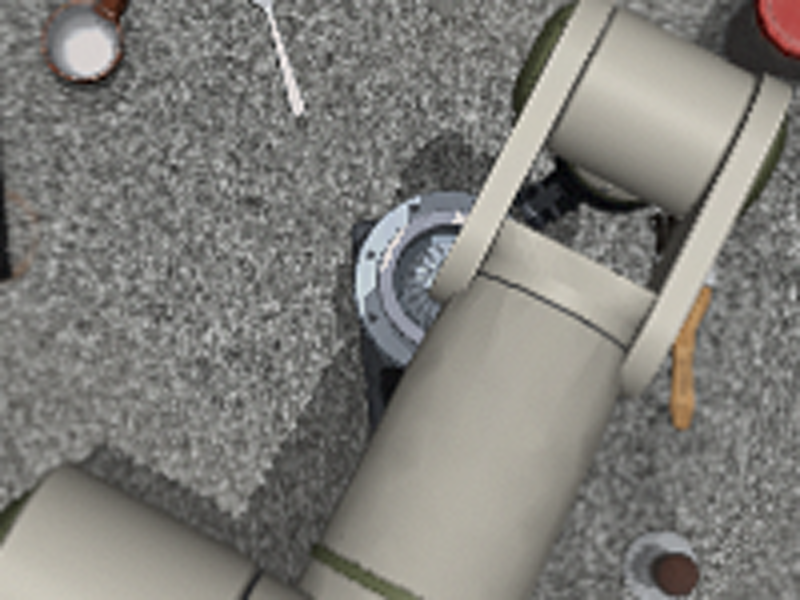

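```bash
python3 - <<'E'
from h import *
c=ctrl.camera('side')
for zx,zy,z in [(343,263,.194),(343,303,.170),(340,268,.194)]:
    p=at_z(c,200+zx/4,150+zy/4,z);d=p[:2]-np.array([.5123,-.0726]);print(p.round(4),np.hypot(*d).round(4),np.arctan2(d[1],d[0]).round(3))
# projected pts on ring outer top for angles and the pointer at several
b=cv2.imread('pics/side3.png');z=cv2.resize(b[190:250,240:330],None,fx=8,fy=8,interpolation=cv2.INTER_CUBIC)
for a in [-3.14,-3.0,-2.8,-2.4,-2.0]:
    q=[.5123+.048*np.cos(a),-.0726+.048*np.sin(a),.194];u,v=proj(c,q);cv2.circle(z,(int((u-240+.5)*8),int((v-190+.5)*8)),3,(0,0,255),-1)
u,v=proj(c,[.5123-.051,-.0726-.0045,.19]);cv2.circle(z,(int((u-240+.5)*8),int((v-190+.5)*8)),3,(0,255,0),-1)
cv2.imwrite('pics/side3zz.png',z)
print(ctrl.state()['clock'])
t=cv2.imread('pics/top0.png');ct=ctrl.camera('top')
z=cv2.resize(t[190:262,270:350],None,fx=8,fy=8,interpolation=cv2.INTER_CUBIC)
def dr(q,col):
    u,v=proj(ct,q);cv2.circle(z,(int((u-270+.5)*8),int((v-190+.5)*8)),3,col,-1)
for a in np.arange(-3.14,3.1,.4): dr([.5129+.048*np.cos(a),-.0711+.048*np.sin(a),.194],(0,0,255))
for a in [3.04,-3.14,-3.04,-2.94]: dr([.5129+.051*np.cos(a),-.0711+.051*np.sin(a),.19],(0,255,0))
cv2.imwrite('pics/top0zz.png',z)
E
```

```text
[ 0.4895 -0.1039  0.194 ] 0.0387 -2.2
[ 0.4866 -0.1097  0.17  ] 0.0451 -2.178
[ 0.4847 -0.1079  0.194 ] 0.0448 -2.234
23.15
```

View pics/side3zz.png

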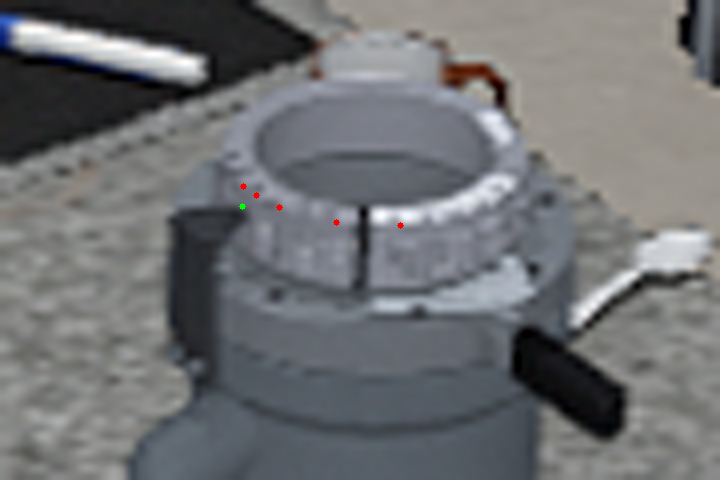

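View pics/top0zz.png

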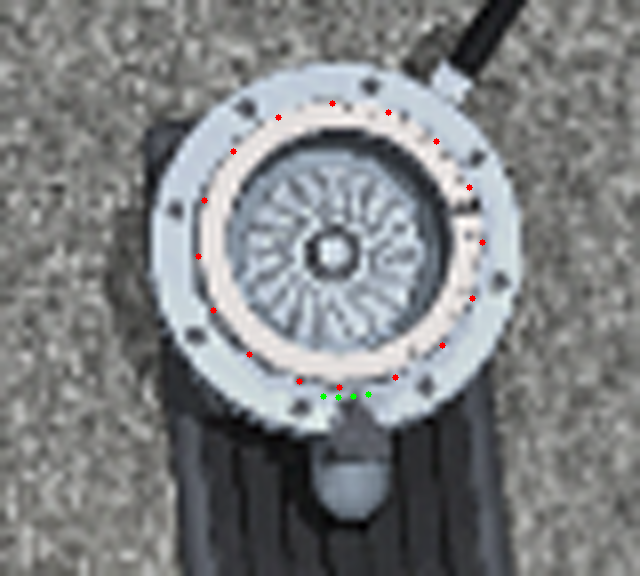

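Zero line is at about -2.2 rad (side zoom (363,245)) and the pointer at about -3.04 rad (top zoom (352,402)), so the ring needs about 0.84 rad clockwise. Now moving to grip the ring wall on its far side.

```bash
python3 - <<'E'
from h import *
plan([.5553,-.0677,.25],.1+np.pi/2,8)
E
```

```text
from [ 0.5747 -0.1579  0.2547] 0.573 f [0.72 0.62 0.4 ] t 23.2
[0.0041, -0.0108, 0.0006, -0.137]
[0.0055, -0.0101, 0.0006, -0.137]
[0.0068, -0.0093, 0.0006, -0.137]
[0.008, -0.0083, 0.0006, -0.137]
[0.0091, -0.0071, 0.0006, -0.137]
[0.01, -0.0058, 0.0006, -0.137]
[0.0107, -0.0043, 0.0006, -0.137]
[0.0112, -0.0028, 0.0006, -0.137]
```

Request:
drive_tool(deltas=[{"tx":0.004,"ty":-0.011,"tz":0.0006,"turn":-0.14},{"tx":0.0055,"ty":-0.01,"tz":0.0006,"turn":-0.14},{"tx":0.007,"ty":-0.0095,"tz":0.0006,"turn":-0.14},{"tx":0.008,"ty":-0.0085,"tz":0.0006,"turn":-0.14},{"tx":0.009,"ty":-0.007,"tz":0.0006,"turn":-0.14},{"tx":0.01,"ty":-0.006,"tz":0.0006,"turn":-0.14},{"tx":0.0107,"ty":-0.0045,"tz":0.0006,"turn":-0.13},{"tx":0.009,"ty":-0.003,"tz":0,"turn":-0.1}], hand=150, newtons=25)

```text
clock: 24.0
eef_pos: [0.551, -0.0683, 0.2505]
tool_rot: [-2.096, -2.337, -0.005]
wrist_force: [-0.6, -0.1, -0.2]
opening: 0.0352
```

```bash
python3 - <<'E'
from h import *
polar()
plan([.5553,-.0677,.25],.1+np.pi/2,2)
E
```

```text
t 24.00 z 0.2505 yaw-90 0.108 rad 0.0387 tan -0.0005 frad -0.62 ftan -0.05 fz -0.16 open 0.0352 ang 0.096 [-0.34  0.39  1.27  0.    1.48 -0.45]
from [ 0.551  -0.0683  0.2505] 1.679 f [-0.61 -0.11 -0.16] t 24.0
[0.0001, 0.0022, 0.0002, 0.004]
[0.0001, 0.0022, 0.0002, 0.004]
```

Request:
drive_tool(deltas=[{"tx":0,"ty":0.0045,"tz":0,"turn":0},{"tx":0,"ty":0,"tz":0.01,"turn":0},{"tx":0,"ty":0,"tz":0.01,"turn":0},{"tx":0,"ty":0,"tz":0.01,"turn":0},{"tx":0,"ty":0,"tz":0.01,"turn":0},{"tx":0,"ty":0,"tz":0.008,"turn":0},{"tx":0,"ty":0,"tz":0.005,"turn":0},{"tx":0,"ty":0,"tz":0.002,"turn":0}])

```text
clock: 24.8
eef_pos: [0.5555, -0.0685, 0.1894]
tool_rot: [-2.105, -2.326, -0.003]
wrist_force: [-0.1, -0.1, -0.5]
opening: 0.0353
```

```bash
python3 - <<'E'
from h import *
polar()
c=ctrl.camera('side');save(c,'s4')
b=cv2.imread('pics/s4.png');cv2.imwrite('pics/s4z.png',cv2.resize(b[150:300,200:400],None,fx=4,fy=4,interpolation=cv2.INTER_CUBIC))
E
```

```text
t 24.80 z 0.1894 yaw-90 0.100 rad 0.0431 tan -0.0008 frad -0.08 ftan -0.13 fz -0.52 open 0.0353 ang 0.081 [-0.34  0.44  1.36  0.    1.34 -0.44]
```

View pics/s4z.png

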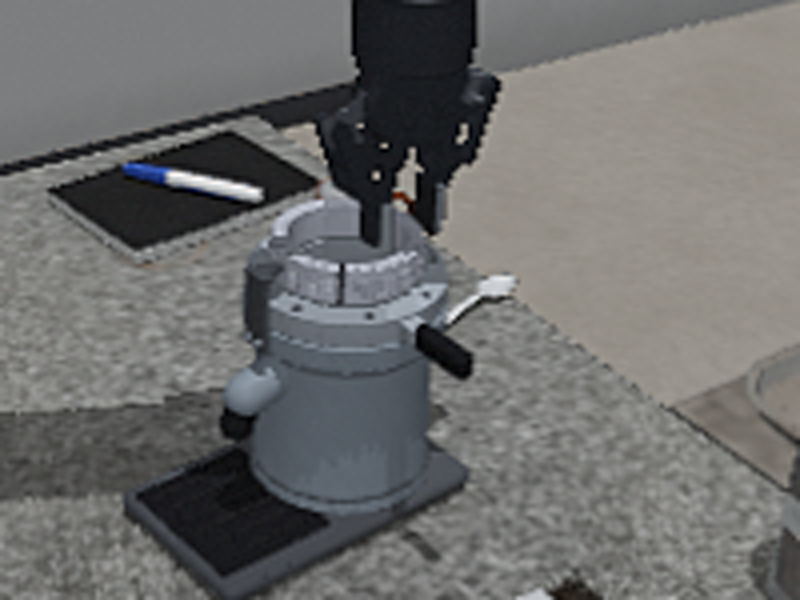

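The fingers straddle the ring's wall, with the inner finger at zoom pixel (378,235). Closing gently.

Request:
drive_tool(deltas=[{"tx":0,"ty":0,"tz":-0.002,"turn":0},{"tx":0,"ty":0,"tz":0,"turn":0},{"tx":0,"ty":0,"tz":0,"turn":0},{"tx":0,"ty":0,"tz":0,"turn":0},{"tx":0,"ty":0,"tz":0,"turn":0},{"tx":0,"ty":0,"tz":0,"turn":0},{"tx":0,"ty":0,"tz":0,"turn":0},{"tx":0,"ty":0,"tz":0,"turn":0}], hand=255, newtons=25)

```text
clock: 25.65
eef_pos: [0.5554, -0.0671, 0.192]
tool_rot: [-2.104, -2.324, -0.006]
wrist_force: [-0.8, 2.2, -2.3]
opening: 0.0109
```

```bash
python3 - <<'E'
from h import *
polar()
E
```

```text
t 25.65 z 0.1920 yaw-90 0.099 rad 0.0432 tan 0.0007 frad -0.63 ftan 2.23 fz -2.31 open 0.0109 ang 0.115 [-0.33  0.44  1.36  0.01  1.35 -0.44]
```

Request:
drive_tool(deltas=[{"tx":-0.0013,"ty":0,"tz":0,"turn":0.03},{"tx":-0.0013,"ty":0,"tz":0,"turn":0.03},{"tx":-0.0013,"ty":0,"tz":0,"turn":0.03},{"tx":-0.0013,"ty":0,"tz":0,"turn":0.03},{"tx":-0.0013,"ty":0,"tz":0,"turn":0.03},{"tx":-0.0013,"ty":0,"tz":0,"turn":0.03},{"tx":-0.0013,"ty":0,"tz":0,"turn":0.03},{"tx":-0.0013,"ty":0,"tz":0,"turn":0.03}])

```text
clock: 26.45
eef_pos: [0.555, -0.0758, 0.192]
tool_rot: [-2.38, -2.034, -0.009]
wrist_force: [-0.2, 3.4, -1.4]
opening: 0.0099
```

```bash
python3 - <<'E'
from h import *
polar();print(pose()[0]['ft_torque'])
E
```

```text
t 26.45 z 0.1920 yaw-90 -0.156 rad 0.0425 tan 0.0029 frad -0.68 ftan 3.29 fz -1.43 open 0.0099 ang -0.088 [-0.35  0.44  1.36  0.01  1.35 -0.2 ]
[ 0.70907926  0.00549667 -0.08946279]
```

Request:
drive_tool(deltas=[{"tx":-0.0017,"ty":0,"tz":0,"turn":0.03},{"tx":-0.0017,"ty":0,"tz":0,"turn":0.03},{"tx":-0.0017,"ty":0,"tz":0,"turn":0.03},{"tx":-0.0017,"ty":0,"tz":0,"turn":0.03},{"tx":-0.0017,"ty":0,"tz":0,"turn":0.03},{"tx":-0.0017,"ty":0,"tz":0,"turn":0.03},{"tx":-0.0017,"ty":0,"tz":0,"turn":0.03},{"tx":-0.0017,"ty":0,"tz":0,"turn":0.03}])

```text
clock: 27.25
eef_pos: [0.5517, -0.0868, 0.192]
tool_rot: [-2.62, -1.703, -0.016]
wrist_force: [0.8, 7.6, -1.1]
opening: 0.0105
```

```bash
python3 - <<'E'
from h import *
polar()
c=ctrl.camera('side');save(c,'s5')
b=cv2.imread('pics/s5.png');cv2.imwrite('pics/s5z.png',cv2.resize(b[150:300,200:400],None,fx=4,fy=4,interpolation=cv2.INTER_CUBIC))
E
```

```text
t 27.25 z 0.1920 yaw-90 -0.418 rad 0.0418 tan 0.0024 frad -2.39 ftan 7.24 fz -1.11 open 0.0105 ang -0.361 [-0.38  0.44  1.36  0.02  1.35  0.04]
```

View pics/s5z.png

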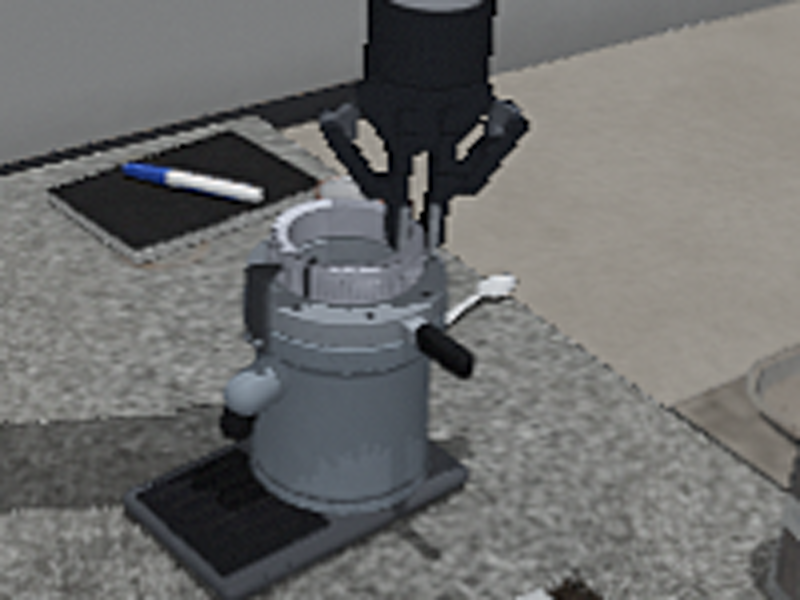

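Request:
drive_tool(deltas=[{"tx":-0.0015,"ty":0.0001,"tz":0,"turn":0.03},{"tx":-0.0015,"ty":0,"tz":0,"turn":0.03},{"tx":-0.0015,"ty":0.0001,"tz":0,"turn":0.03},{"tx":-0.0015,"ty":0,"tz":0,"turn":0.03},{"tx":-0.0015,"ty":0.0001,"tz":0,"turn":0.03},{"tx":-0.0015,"ty":0,"tz":0,"turn":0.03},{"tx":-0.0015,"ty":0.0001,"tz":0,"turn":0.03},{"tx":-0.0015,"ty":0,"tz":0,"turn":0.03}])

```text
clock: 28.1
eef_pos: [0.5459, -0.096, 0.192]
tool_rot: [-2.816, -1.345, -0.017]
wrist_force: [0.7, 5.4, 0.1]
opening: 0.0107
```

```bash
python3 - <<'E'
from h import *
polar()
for n in ['side','top']:
    c=ctrl.camera(n);save(c,n+'6')
    b=cv2.imread(f'pics/{n}6.png');cv2.imwrite(f'pics/{n}6z.png',cv2.resize(b[190:250,240:330],None,fx=8,fy=8,interpolation=cv2.INTER_CUBIC))
E
```

```text
t 28.10 z 0.1920 yaw-90 -0.680 rad 0.0411 tan 0.0023 frad -2.85 ftan 4.67 fz 0.06 open 0.0107 ang -0.624 [-0.4   0.43  1.37  0.02  1.34  0.28]
```

View pics/side6z.png

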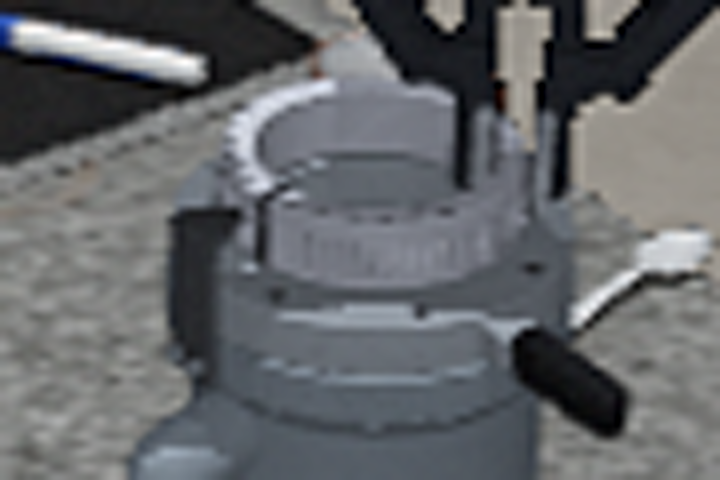

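View pics/top6z.png

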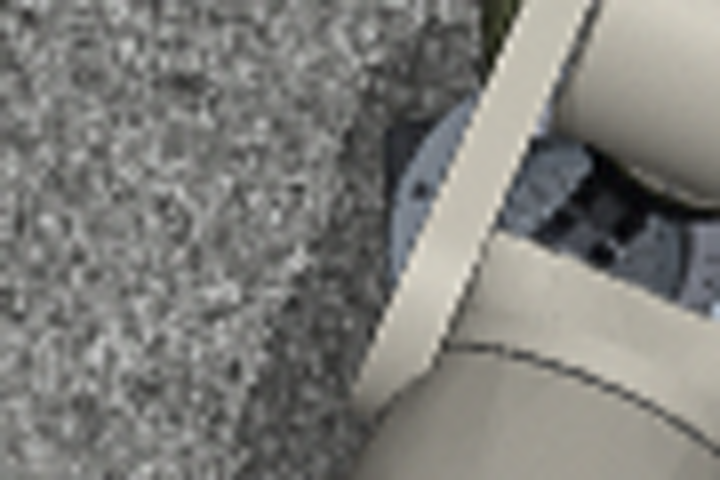

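Request:
drive_tool(deltas=[{"tx":-0.0014,"ty":0,"tz":0,"turn":0.025},{"tx":-0.0014,"ty":0,"tz":0,"turn":0.025},{"tx":-0.0008,"ty":0,"tz":0,"turn":0.01},{"tx":0,"ty":0,"tz":0,"turn":0},{"tx":0,"ty":0,"tz":0,"turn":0},{"tx":0,"ty":0,"tz":0,"turn":0},{"tx":0,"ty":0,"tz":0,"turn":0},{"tx":0,"ty":0,"tz":0,"turn":0}])

```text
clock: 29.0
eef_pos: [0.5439, -0.0983, 0.192]
tool_rot: [-2.859, -1.246, -0.02]
wrist_force: [-0.7, 3.5, -1.5]
opening: 0.0104
```

Request:
drive_tool(deltas=[{"tx":0,"ty":0,"tz":0,"turn":0},{"tx":0,"ty":0,"tz":0,"turn":0},{"tx":0,"ty":0,"tz":0,"turn":0},{"tx":0,"ty":0,"tz":0,"turn":0},{"tx":0,"ty":0,"tz":-0.02,"turn":0},{"tx":0,"ty":0,"tz":-0.03,"turn":0},{"tx":0,"ty":0,"tz":-0.02,"turn":0},{"tx":0,"ty":0,"tz":0,"turn":0}], hand=150)

```text
clock: 29.8
eef_pos: [0.544, -0.1028, 0.2646]
tool_rot: [-2.865, -1.246, -0.017]
wrist_force: [-0.1, -0.4, 0.2]
opening: 0.0352
```

```bash
python3 - <<'E'
from h import *
polar()
plan([.70,-.20,.27],yaw(pose()[2]),4)
plan([.56,.12,.27],yaw(pose()[2]),4)
for n in ['side','top']:
    c=ctrl.camera(n);save(c,n+'7')
    b=cv2.imread(f'pics/{n}7.png');cv2.imwrite(f'pics/{n}7z.png',cv2.resize(b[190:250,240:330],None,fx=8,fy=8,interpolation=cv2.INTER_CUBIC))
E
```

```text
t 29.80 z 0.2646 yaw-90 -0.750 rad 0.0440 tan -0.0011 frad 0.25 ftan -0.38 fz 0.20 open 0.0352 ang -0.775 [-0.41  0.37  1.25  0.02  1.52  0.34]
from [ 0.544  -0.1028  0.2646] 0.82 f [-0.08 -0.44  0.2 ] t 29.8
[0.0089, 0.0451, -0.0017, -0.0]
[0.0089, 0.0451, -0.0017, -0.0]
[0.0089, 0.0451, -0.0017, -0.0]
[0.0089, 0.0451, -0.0017, -0.0]
from [ 0.544  -0.1028  0.2646] 0.82 f [-0.08 -0.44  0.2 ] t 29.8
[0.0435, -0.0351, -0.0002, -0.0]
[0.0435, -0.0351, -0.0002, -0.0]
[0.0435, -0.0351, -0.0002, -0.0]
[0.0435, -0.0351, -0.0002, -0.0]
```

View pics/side7z.png

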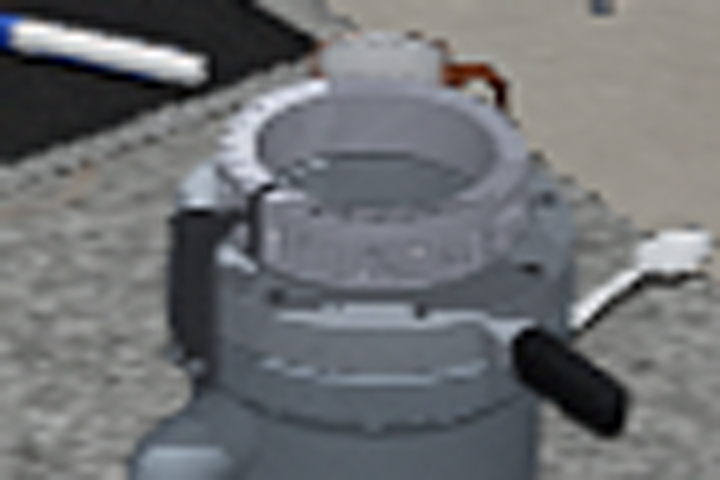

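View pics/top7.png

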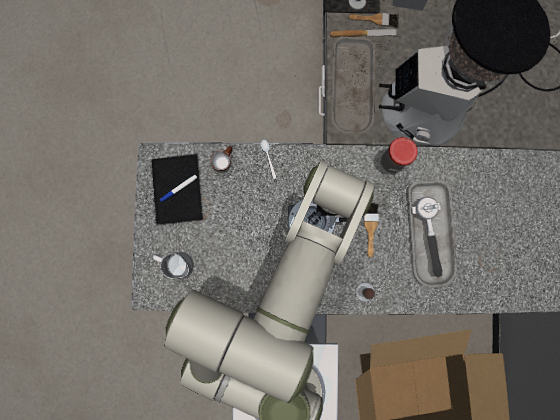

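Request:
drive_tool(deltas=[{"tx":0.03,"ty":-0.024,"tz":0,"turn":0},{"tx":0.038,"ty":-0.03,"tz":0,"turn":0},{"tx":0.038,"ty":-0.03,"tz":0,"turn":0},{"tx":0.038,"ty":-0.03,"tz":0,"turn":0},{"tx":0.03,"ty":-0.024,"tz":0,"turn":0},{"tx":0.01,"ty":-0.008,"tz":0,"turn":0},{"tx":0,"ty":0,"tz":0,"turn":0},{"tx":0,"ty":0,"tz":0,"turn":0}])

```text
clock: 30.7
eef_pos: [0.5603, 0.1379, 0.2552]
tool_rot: [-2.858, -1.236, 0.013]
wrist_force: [0.1, -0.6, -0.8]
opening: 0.0353
```

```bash
python3 - <<'E'
from h import *
polar()
c=ctrl.camera('top');save(c,'top8');P=cloud(c);X=P.reshape(-1,3)
b=cv2.imread('pics/top8.png');cv2.imwrite('pics/top8z.png',cv2.resize(b[190:262,270:350],None,fx=8,fy=8,interpolation=cv2.INTER_CUBIC))
for k,z in {'zero_line':.194,'pointer_tip':.19,'handle_mid':.168}.items():
    for r in ctrl.spot_point(k,'top')[:2]:
        p=at_z(c,*r['centre'],z);print(k,r['confidence'],r['centre'],p.round(4),np.arctan2(p[1]+.0711,p[0]-.5129))
E
```

```text
t 30.70 z 0.2552 yaw-90 -0.755 rad -0.1090 tan 0.1857 frad 0.46 ftan -0.38 fz -0.79 open 0.0353 ang 1.347 [0.03 0.43 1.19 0.02 1.54 0.78]
zero_line 0.74 [312.2, 234.3] [ 0.4748 -0.0718  0.194 ] -3.122287738956112
pointer_tip 0.87 [313.8, 243.0] [ 0.4516 -0.0765  0.19  ] -3.0535327872466684
handle_mid 0.62 [349.6, 220.5] [ 0.5154 -0.1758  0.168 ] -1.546816540081785
```

View pics/top8z.png

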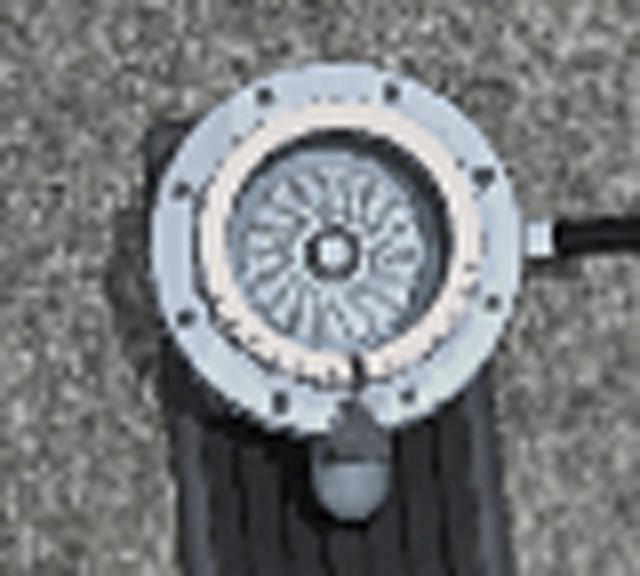

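```bash
python3 - <<'E'
from h import *
from scipy.ndimage import map_coordinates
c=ctrl.camera('top');g=c['image'].astype(float).mean(-1)
for ax in [(.5129,-.0711),(.5140,-.0720),(.512,-.0725)]:
  print(ax)
  for z,rs in [(.194,(.040,.042,.044,.046)),(.19,(.052,.054,.056,.058,.062))]:
    for r in rs:
        a=np.arange(-3.7,-2.3,.01);pts=np.array([proj(c,[ax[0]+r*np.cos(t),ax[1]+r*np.sin(t),z]) for t in a])
        v=map_coordinates(g,[pts[:,1],pts[:,0]],order=1)
        w=np.abs(a+3.05)<.3;bl=np.median(v[w]);q=np.clip(bl-25-v,0,None)*w
        print(z,r,'min',v[w].min().round(),'med',bl.round(),'centroid',((q*a).sum()/max(q.sum(),1)).round(3))
print(ctrl.state()['clock'])
E
```

```text
(0.5129, -0.0711)
0.194 0.04 min 43.0 med 216.0 centroid -2.993
0.194 0.042 min 45.0 med 205.0 centroid -3.002
0.194 0.044 min 57.0 med 186.0 centroid -3.011
0.194 0.046 min 71.0 med 142.0 centroid -2.998
0.19 0.052 min 100.0 med 180.0 centroid -3.056
0.19 0.054 min 69.0 med 178.0 centroid -3.065
0.19 0.056 min 71.0 med 186.0 centroid -3.042
0.19 0.058 min 85.0 med 181.0 centroid -3.042
0.19 0.062 min 91.0 med 141.0 centroid -3.036
(0.514, -0.072)
0.194 0.04 min 67.0 med 212.0 centroid -3.023
0.194 0.042 min 37.0 med 206.0 centroid -3.015
0.194 0.044 min 48.0 med 193.0 centroid -3.036
0.194 0.046 min 68.0 med 169.0 centroid -3.018
0.19 0.052 min 112.0 med 182.0 centroid -3.054
0.19 0.054 min 82.0 med 177.0 centroid -3.084
0.19 0.056 min 69.0 med 178.0 centroid -3.04
0.19 0.058 min 77.0 med 179.0 centroid -3.055
0.19 0.062 min 90.0 med 167.0 centroid -3.061
(0.512, -0.0725)
0.194 0.04 min 44.0 med 206.0 centroid -3.021
0.194 0.042 min 46.0 med 189.0 centroid -3.039
0.194 0.044 min 68.0 med 171.0 centroid -3.026
0.194 0.046 min 69.0 med 128.0 centroid -3.03
0.19 0.052 min 82.0 med 177.0 centroid -3.092
0.19 0.054 min 71.0 med 176.0 centroid -3.054
0.19 0.056 min 78.0 med 179.0 centroid -3.063
0.19 0.058 min 88.0 med 182.0 centroid -3.068
0.19 0.062 min 86.0 med 113.0 centroid -2.94
30.95
```

Line and pointer disagree by about 0.04 rad, or 2 mm (top zoom: line at (358,368), pointer tip at (352,402)), and the handle has not moved. I have time left for a small correction.

```bash
python3 - <<'E'
from h import *
plan([.5546,-.0805,.25],-.2+np.pi/2,7)
E
```

```text
from [0.5606 0.1375 0.2561] 0.815 f [ 0.62 -0.62 -0.63] t 30.95
[-0.0232, 0.0208, 0.0002, -0.079]
[-0.0248, 0.0188, 0.0002, -0.079]
[-0.0262, 0.0168, 0.0003, -0.079]
[-0.0275, 0.0147, 0.0003, -0.079]
[-0.0286, 0.0125, 0.0004, -0.079]
[-0.0295, 0.0102, 0.0005, -0.079]
[-0.0302, 0.0078, 0.0005, -0.079]
```

Request:
drive_tool(deltas=[{"tx":-0.024,"ty":0.021,"tz":0,"turn":-0.08},{"tx":-0.027,"ty":0.0205,"tz":0,"turn":-0.08},{"tx":-0.0285,"ty":0.018,"tz":0,"turn":-0.08},{"tx":-0.03,"ty":0.016,"tz":0,"turn":-0.08},{"tx":-0.03,"ty":0.013,"tz":0,"turn":-0.08},{"tx":-0.025,"ty":0.008,"tz":0,"turn":-0.08},{"tx":-0.012,"ty":0.003,"tz":0,"turn":-0.06},{"tx":0,"ty":0,"tz":0,"turn":0}])

```text
clock: 31.75
eef_pos: [0.5539, -0.0808, 0.2525]
tool_rot: [-2.414, -1.97, -0.004]
wrist_force: [-0.2, -0.6, 0.7]
opening: 0.0352
```

```bash
python3 - <<'E'
from h import *
polar()
plan([.5546,-.0805,.25],-.2+np.pi/2,2)
E
```

```text
t 31.75 z 0.2525 yaw-90 -0.202 rad 0.0423 tan -0.0003 frad -0.08 ftan -0.62 fz 0.67 open 0.0352 ang -0.209 [-0.36  0.4   1.24  0.02  1.52 -0.16]
from [ 0.5539 -0.0808  0.2525] 1.369 f [-0.2  -0.59  0.67] t 31.75
[0.0002, 0.0003, 0.0012, -0.001]
[0.0002, 0.0003, 0.0012, -0.001]
```

Request:
drive_tool(deltas=[{"tx":0,"ty":0.0006,"tz":0.005,"turn":0},{"tx":0,"ty":0,"tz":0.01,"turn":0},{"tx":0,"ty":0,"tz":0.01,"turn":0},{"tx":0,"ty":0,"tz":0.01,"turn":0},{"tx":0,"ty":0,"tz":0.01,"turn":0},{"tx":0,"ty":0,"tz":0.007,"turn":0},{"tx":0,"ty":0,"tz":0.004,"turn":0},{"tx":0,"ty":0,"tz":0.001,"turn":0}])

```text
clock: 32.55
eef_pos: [0.553, -0.0767, 0.1896]
tool_rot: [-2.415, -1.966, -0.003]
wrist_force: [-0.2, 0.3, -0.6]
opening: 0.0349
```

```bash
python3 - <<'E'
from h import *
polar()
E
```

```text
t 32.55 z 0.1896 yaw-90 -0.204 rad 0.0406 tan 0.0036 frad -0.22 ftan 0.22 fz -0.56 open 0.0349 ang -0.116 [-0.36  0.45  1.35  0.02  1.36 -0.16]
```

Request:
drive_tool(deltas=[{"tx":-0.0034,"ty":0.002,"tz":-0.002,"turn":0},{"tx":0,"ty":0,"tz":0,"turn":0},{"tx":0,"ty":0,"tz":0,"turn":0},{"tx":0,"ty":0,"tz":0,"turn":0},{"tx":0,"ty":0,"tz":0,"turn":0},{"tx":0,"ty":0,"tz":0,"turn":0},{"tx":0,"ty":0,"tz":0,"turn":0},{"tx":0,"ty":0,"tz":0,"turn":0}], hand=255, newtons=25)

```text
clock: 33.35
eef_pos: [0.5544, -0.079, 0.1921]
tool_rot: [-2.413, -1.962, -0.008]
wrist_force: [1.1, 3.1, -2.0]
opening: 0.0102
```

```bash
python3 - <<'E'
from h import *
polar()
c=ctrl.camera('side');save(c,'s9')
b=cv2.imread(f'pics/s9.png');cv2.imwrite(f'pics/s9z.png',cv2.resize(b[190:250,240:330],None,fx=8,fy=8,interpolation=cv2.INTER_CUBIC))
E
```

```text
t 33.35 z 0.1921 yaw-90 -0.206 rad 0.0424 tan 0.0017 frad 0.43 ftan 3.28 fz -2.04 open 0.0102 ang -0.167 [-0.36  0.45  1.35  0.02  1.37 -0.16]
```

View pics/s9z.png

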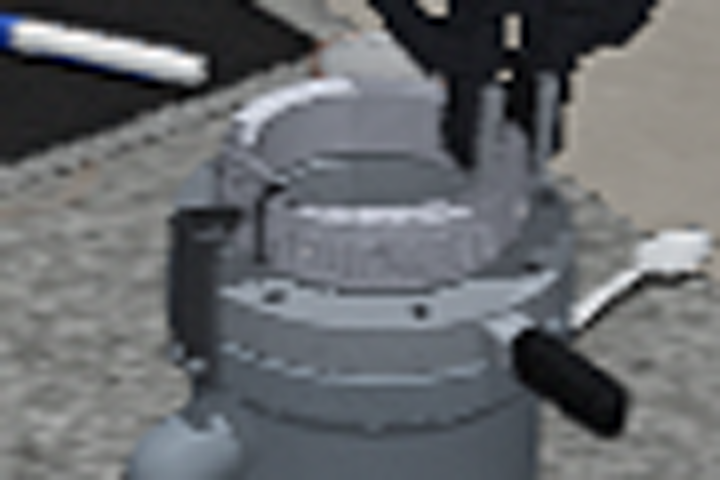

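```bash
python3 - <<'E'
import cv2,numpy as np
for n in ['side3','s5','side6','side7','s9']:
    g=cv2.imread(f'pics/{n}.png').astype(float).mean(-1)
    print(n)
    for r in [217,218,219,220,221]:
        if n in('side3','s5'): print(r,265+6+g[r,271:290].argmin(),g[r,271:290].min()); continue
        print(r,g[r,266:278].astype(int))
E
```

```text
side3
217 285 31.666666666666668
218 285 27.666666666666668
219 285 29.333333333333332
220 285 24.666666666666668
221 285 32.333333333333336
s5
217 276 30.0
218 276 24.333333333333332
219 276 27.0
220 276 27.0
221 276 25.666666666666668
side6
217 [ 39  36  35  33  79 105  58  83 119 120 120 121]
218 [ 39  38  35  70 127 130  42  74 125 125 121 122]
219 [ 41  45  49  92 139 127  36  73 125 126 124 121]
220 [ 46  56  81  96 122 118  29  76 127 125 123 122]
221 [ 48  79 107  94  92  89  25  80 128 129 124 122]
side7
217 [ 41  42  40  41  49  37  77 122 119 119 120 122]
218 [ 44  43  39  91 121  50  73 128 127 108 120 122]
219 [ 40  43  68 111 118  50  71 146 155 109 122 112]
220 [ 40  80 112  97  98  48  73 136 140 107 119 110]
221 [ 53 134 178 144  77  39  79 135 137 114 121 118]
s9
217 [ 37  38  35  36  72  80  49 107 120 120 118 119]
218 [ 59  70  35  63 110 100  52 109 124 126 120 122]
219 [ 85  80  71  97 119  98  54 110 122 119 104 123]
220 [ 46  54  79  96 115  98  55 100 103 122 110 120]
221 [ 48  79 109  97  96  86  54  99 108 125 111 135]
```

Request:
drive_tool(deltas=[{"tx":-0.0014,"ty":0,"tz":0,"turn":0.025},{"tx":-0.0014,"ty":0,"tz":0,"turn":0.025},{"tx":-0.0014,"ty":0,"tz":0,"turn":0.025},{"tx":-0.0005,"ty":0,"tz":0,"turn":0.005},{"tx":0,"ty":0,"tz":0,"turn":0},{"tx":0,"ty":0,"tz":0,"turn":0},{"tx":0,"ty":0,"tz":0,"turn":0},{"tx":0,"ty":0,"tz":0,"turn":0}])

```text
clock: 34.2
eef_pos: [0.5537, -0.0814, 0.192]
tool_rot: [-2.49, -1.858, -0.012]
wrist_force: [1.2, 3.8, -2.7]
opening: 0.0099
```

```bash
python3 - <<'E'
from h import *
polar()
c=ctrl.camera('side');save(c,'s10');g=c['image'].astype(float).mean(-1)
for r in [217,218,219,220,221]: print(r,g[r,266:278].astype(int))
E
```

```text
t 34.20 z 0.1920 yaw-90 -0.289 rad 0.0422 tan 0.0027 frad 0.07 ftan 3.95 fz -2.75 open 0.0099 ang -0.224 [-0.37  0.45  1.35  0.03  1.37 -0.09]
217 [ 36  36  35  41  48  39  81 120 116 117 121 122]
218 [ 41  38  38  81 103  56  81 128 128 107 120 122]
219 [ 84  80  78 112 116  53  80 128 129 111 130 134]
220 [ 48  53  80  99 100  54  80 129 130 112 118 116]
221 [ 47  80 107  97  75  47  84 129 127 114 119 119]
```

Request:
drive_tool(deltas=[{"tx":-0.0015,"ty":0,"tz":0,"turn":0.015},{"tx":-0.0015,"ty":0,"tz":0,"turn":0.015},{"tx":-0.0005,"ty":0,"tz":0,"turn":0.005},{"tx":0,"ty":0,"tz":0,"turn":0},{"tx":0,"ty":0,"tz":0,"turn":0},{"tx":0,"ty":0,"tz":0,"turn":0},{"tx":0,"ty":0,"tz":0,"turn":0},{"tx":0,"ty":0,"tz":0,"turn":0}])

```text
clock: 35.05
eef_pos: [0.5532, -0.083, 0.192]
tool_rot: [-2.522, -1.81, -0.016]
wrist_force: [1.1, 4.5, -2.1]
opening: 0.0097
```

```bash
python3 - <<'E'
from h import *
polar()
c=ctrl.camera('side');save(c,'s11');g=c['image'].astype(float).mean(-1)
for r in [217,218,219,220,221]: print(r,g[r,266:278].astype(int))
E
```

```text
t 35.05 z 0.1920 yaw-90 -0.326 rad 0.0421 tan 0.0026 frad -0.39 ftan 4.63 fz -2.11 open 0.0097 ang -0.265 [-0.37  0.45  1.35  0.03  1.37 -0.05]
217 [ 37  37  37  40  27  97 143 112 117 120 120 124]
218 [ 39  41  39  61  57  85 134 110 120 129 116 119]
219 [ 64  77  62  95  81  82 134 111 120 125 110 122]
220 [ 48  56  83 100  82  81 135 112 120 126 111 118]
221 [ 50  80 107  99  63  81 133 114 120 126 115 117]
```

Request:
drive_tool(deltas=[{"tx":0,"ty":0,"tz":0,"turn":0},{"tx":0,"ty":0,"tz":0,"turn":0},{"tx":0,"ty":0,"tz":0,"turn":0},{"tx":0,"ty":0,"tz":0,"turn":0},{"tx":0,"ty":0,"tz":-0.02,"turn":0},{"tx":0,"ty":0,"tz":-0.03,"turn":0},{"tx":0,"ty":0,"tz":-0.02,"turn":0},{"tx":0,"ty":0,"tz":0,"turn":0}], hand=150)

```text
clock: 35.9
eef_pos: [0.5539, -0.088, 0.2652]
tool_rot: [-2.526, -1.812, -0.012]
wrist_force: [-0.9, 0.6, -0.1]
opening: 0.0351
```

Request:
drive_tool(deltas=[{"tx":0.035,"ty":-0.012,"tz":0,"turn":0},{"tx":0.043,"ty":-0.015,"tz":0,"turn":0},{"tx":0.043,"ty":-0.015,"tz":0,"turn":0},{"tx":0.043,"ty":-0.015,"tz":0,"turn":0},{"tx":0.035,"ty":-0.012,"tz":0,"turn":0},{"tx":0.01,"ty":-0.003,"tz":0,"turn":0},{"tx":0,"ty":0,"tz":0,"turn":0},{"tx":0,"ty":0,"tz":0,"turn":0}])

```text
clock: 36.7
eef_pos: [0.5518, 0.1381, 0.2648]
tool_rot: [-2.528, -1.805, -0.001]
wrist_force: [-0.3, -0.6, -0.6]
opening: 0.0352
```

```bash
python3 - <<'E'
from h import *
from scipy.ndimage import map_coordinates
polar()
c=ctrl.camera('top');save(c,'top12');g=c['image'].astype(float).mean(-1)
b=cv2.imread('pics/top12.png');cv2.imwrite('pics/top12z.png',cv2.resize(b[190:262,270:350],None,fx=8,fy=8,interpolation=cv2.INTER_CUBIC))
for ax in [(.5129,-.0711),(.5140,-.0720),(.512,-.0725)]:
  for z,rs in [(.194,(.040,.042,.044,.046)),(.19,(.052,.054,.056,.058,.062))]:
    o=[]
    for r in rs:
        a=np.arange(-3.7,-2.3,.01);pts=np.array([proj(c,[ax[0]+r*np.cos(t),ax[1]+r*np.sin(t),z]) for t in a])
        v=map_coordinates(g,[pts[:,1],pts[:,0]],order=1)
        w=np.abs(a+3.05)<.3;bl=np.median(v[w]);q=np.clip(bl-25-v,0,None)*w
        o.append(((q*a).sum()/max(q.sum(),1)).round(3))
    print(ax,z,o)
c=ctrl.camera('side');save(c,'s12');g=c['image'].astype(float).mean(-1)
for r in [217,218,219,220,221]: print(r,g[r,266:278].astype(int))
b=cv2.imread('pics/s12.png');cv2.imwrite('pics/s12z.png',cv2.resize(b[190:250,240:330],None,fx=8,fy=8,interpolation=cv2.INTER_CUBIC))
E
```

```text
t 36.70 z 0.2648 yaw-90 -0.331 rad -0.0310 tan 0.2115 frad -0.12 ftan -0.68 fz -0.56 open 0.0352 ang 1.386 [0.02 0.41 1.2  0.03 1.56 0.35]
(0.5129, -0.0711) 0.194 [np.float64(-3.045), np.float64(-3.042), np.float64(-3.035), np.float64(-3.02)]
(0.5129, -0.0711) 0.19 [np.float64(-3.055), np.float64(-3.065), np.float64(-3.042), np.float64(-3.043), np.float64(-3.035)]
(0.514, -0.072) 0.194 [np.float64(-3.074), np.float64(-3.067), np.float64(-3.067), np.float64(-3.037)]
(0.514, -0.072) 0.19 [np.float64(-3.053), np.float64(-3.085), np.float64(-3.04), np.float64(-3.055), np.float64(-3.061)]
(0.512, -0.0725) 0.194 [np.float64(-3.075), np.float64(-3.072), np.float64(-3.043), np.float64(-3.038)]
(0.512, -0.0725) 0.19 [np.float64(-3.093), np.float64(-3.055), np.float64(-3.063), np.float64(-3.069), np.float64(-2.94)]
217 [ 96  87  85  64  21  98 152 129 117 118 114 115]
218 [ 88  85  64  57  55  87 137 108 119 129 114 121]
219 [ 93  87  68  91  79  85 137 109 119 126 112 126]
220 [ 38  75 107  91  77  86 138 111 123 129 112 121]
221 [ 52 131 161  93  57  82 133 113 120 128 116 120]
```

View pics/top12z.png

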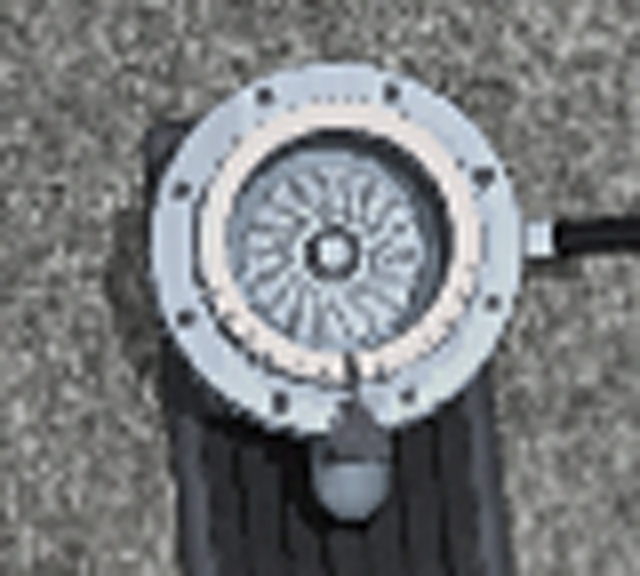

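View pics/s12z.png

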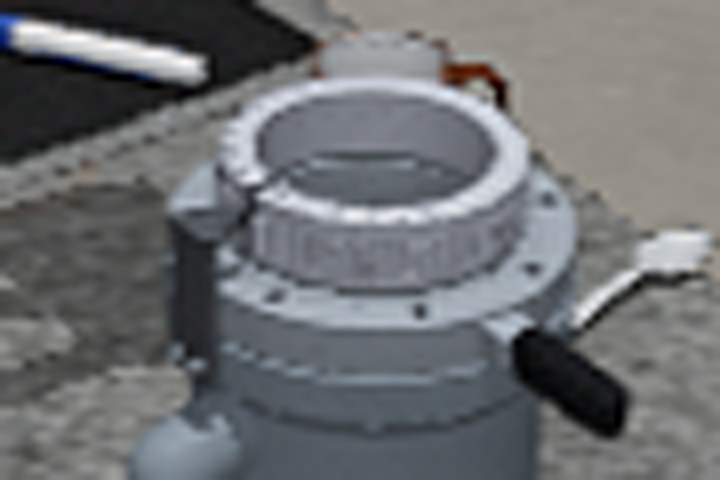

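The zero line (top zoom (352,368)) now points at the pointer tip (352,402), within about 0.015 rad. The handle is where I left it and the gripper is clear, so I'm handing in.

```bash
python3 -c "
from bench import ctrl
print(ctrl.finish_job(), ctrl.state()['clock'])"
```

```text
the job is handed in; nothing more can be done
the job is handed in; nothing more can be done
```

The dial is zeroed: the burrs are just touching and the zero line faces the pointer, and I handed the job in at about 37 s of the 69 s allowed.

- **Collar:** I pushed the handle clockwise by about 0.92 rad. The force there rose from about 3 N to 6.1 N, a rise of about 3 N, which is inside the 2–5 N touch range. I backed off there. The handle looked the same in the pictures before and after I turned the ring.
- **Dial ring:** I gripped it by its wall and turned it clockwise by roughly 0.85 rad. The first check showed it about 0.04 rad (2 mm) short. Gripping it again dragged it back slightly, so I corrected for both.
- **Last checks:** In the top picture the zero line sits within about 0.02 rad (1 mm) of the pointer. The side picture agrees, though the view there is oblique. The gripper is open and well clear, and I never went near the brush, jar or jug, though I didn't measure their positions again at the end.

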